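# Curing box: load the brush rests, latch the lid, start the programme

### The arm

A 6-joint arm with a two-finger parallel gripper is mounted at the origin on the work surface. World frame = base frame: x ahead of the robot, y to its left, z up, the work surface at z = 0. Lengths are in m, angles in rad, forces in N, time in s.
With the tool pointing down it reaches from about 0.375 to 0.9 m from the base axis. Payload 3.1 kg.
Tool frame: the origin (TCP) lies between the finger pads; the fingertips stand 19 mm ahead of it and the grasp point (between the pads) is the TCP; z points along the fingers, y is the direction in which the jaws open and shut (so a half turn about z gives the same grasp; the last joint's range is limited). The gripper opens to 85 mm and grips with 20 to 120 N. Pads are 22 mm wide; open, the fingers measure 114 mm over their backs; the gripper's body (76 mm by 85 mm) begins 54 mm behind the grasp point. The pads swing forward as they close: fully open they stand 13 mm farther back than shut.
Start: joints at [0.993, 0.527, 1.433, -0, 1.181, -0.178], TCP at [0.243, 0.576, 0.25] pointing down, gripper open.
Joint ranges: [-3.08, 3.08], [-0.75, 2.2], [0.22, 2.44], [-1.43, 4.57], [0, 2.65], [-2.85, 2.85]. Speed limits (rad/s): [2.79, 2.79, 3.14, 3.14, 3.14, 3.14].

### API

Orientations are given as a unit quaternion [x, y, z, w].
In Python, from station import manip, optics, job gives the robot as it stands.
- The arm moves only by the shell command python3 -m inch 'ROWS' [OPENING] [FORCE]. ROWS is JSON, one flat list of numbers, 4 for each row, row after row: the shift along the world's x, y, z in cm, then the turn about the world's z in rad. A call has 1 to 20 rows; each row shifts and turns the commanded pose from where the row before left it; what a row does not reach is not made up. A row lasts 1/8 s, in which the tool goes at most 62.5 mm and 10.7 degrees, less where a joint would pass 70% of its speed; a pose out of reach is approached as far as the arm can. A call with a gripper value outside its range is refused whole. OPENING is the opening in per cent of the stroke, from 0 (shut) to 100 (fully open), set as the call begins (- or left out, the last holds). The fingers move at their own pace and stop on an object; FORCE is the grip in N (left out, the last holds). Time passes only in rows, so rows that do not move let the fingers close. It gives the time, the measured TCP pose, the force and the opening at its end, in the units of the state.
- manip.sense(): the state, without advancing time (a new reading comes with each control period).
- optics.snapshot(name): name is "side" or "top"; returns (picture, depth): 480x640x3 uint8, red, green, blue; 480x640 float32, m along the optical axis (not along the pixel's ray), 0 where there is no reading.
- optics.camera_model(name): a dict with "mtx" (3x3 intrinsics, pixels), "camera_from_world" (4x4, takes a point from world to camera coordinates). Camera axes: x right, y up, looking along -z (the intrinsics and any distortion apply to the point x, -y, -z); pixel columns grow to the right and rows downward; lengths in m; the calibration is good to about 2 mm. A picture is of the moment at which its call begins. camera_model takes no time and is no camera call.
- job.sign_off(): hands the job in, once; it reports no verdict.
The state is a dict: "t": time; "q": joint angles; "qd": joint speeds; "tau": joint torques, N m; "tcp_pos": TCP position; "tool_rot": TCP orientation; "force": force on the tool from outside, world axes, zero at the start; "ft_torque": the same for the moment, N m; "finger_gap": opening from 0.0 (shut) to 1.0 (fully open).
Only numpy, scipy, OpenCV 4.12 (cv2) and the standard library are available. Lean on these libraries where they do the work, as an engineer would, in place of code of your own. Each camera call takes 0.05 s, during which the arm holds its last target.

### The job

Stand every carved brush rest from the mat upright across the two raised brass rails in the curing box, then shut the lid and turn both red-pegged turnbuttons over it. After that press the keys on the panel one at a time, yellow, then blue, then green, without disturbing the other things on the bench.

Things in the scene. Friction and masses are not known exactly. Their poses are not given: they have to be found in the camera images.
- cure_box: the curing box, a fixed wooden case without its lid: outside 164 (its x) by 314 (its y) by 88 high, walls and floor 7 thick, inside 150 by 300. Origin: centre of its underside; its x axis points from the front (robot side, handle and latches) to the hinge side. Inside, two brass rails run along its y over the whole width, centred at x = +35 and -35, each 14 wide, their tops 34 above the origin.
- lid (a joint): lid angle in rad: 0 shut, about 1.57 upright, 1.75 wide open; a stiff hinge, it stays where it is left (about 3 N at the handle moves it)
- lid_handle (a point): middle of the lid's brass bar handle: a round bar 12 thick and 110 long, parallel to the hinge, 45 beyond the lid's free edge and held by an arm at each end (free space between the arms 100); 209 from the hinge axis. The lid is a wooden frame 9 thick with a clear pane.
- lid_hinge (a point): middle of the lid's hinge axis, at the top of the box's far wall (box frame x = 82, z = 88.5). The axis runs along the box's y.
- latch_left (a joint): angle in rad of the left turnbutton (at the box's +y side of the front): 0 = its arm points away sideways along the box's +y, in front of the box; 1.57 = turned fully, its arm points along the box's +x over the lid. Stays where left (about 1.5 N at the peg turns it).
- latch_left_peg (a point): on the red upright peg of the left turnbutton, 45 from its vertical pivot axis, which lies at x = -105, y = +115 in the box frame: peg diameter 14; this point is 14 below the peg's top and 26 above the brass arm (18 wide, 10 thick, top 109 above the table); when turned it stands above the lid, whose top is 98 above the table
- latch_right (a joint): angle in rad of the right turnbutton (at the box's -y side of the front): 0 = its arm points away sideways along the box's -y, in front of the box; 1.57 = turned fully, its arm points along the box's +x over the lid. Stays where left (about 1.5 N at the peg turns it).
- latch_right_peg (a point): on the red upright peg of the right turnbutton, 45 from its vertical pivot axis, which lies at x = -105, y = -115 in the box frame: peg diameter 14; this point is 14 below the peg's top and 26 above the brass arm (18 wide, 10 thick, top 109 above the table); when turned it stands above the lid, whose top is 98 above the table
- rest_a: a carved wooden brush rest in the shape of a mountain ridge: base 110 (its x) by 36 by 10 high; on it a ridge 94 long and 18 thick (its y) up to 28 high, and a central peak 34 long and 18 thick up to 46 high. 110 g. Origin: centre of the underside, z up. Grip the 18 mm ridge across at the middle. May be absent.
- rest_b: a carved wooden brush rest in the shape of a mountain ridge: base 110 (its x) by 36 by 10 high; on it a ridge 94 long and 18 thick (its y) up to 28 high, and a central peak 34 long and 18 thick up to 46 high. 110 g. Origin: centre of the underside, z up. Grip the 18 mm ridge across at the middle. May be absent.
- rest_c: a carved wooden brush rest in the shape of a mountain ridge: base 110 (its x) by 36 by 10 high; on it a ridge 94 long and 18 thick (its y) up to 28 high, and a central peak 34 long and 18 thick up to 46 high. 110 g. Origin: centre of the underside, z up. Grip the 18 mm ridge across at the middle. May be absent.
- rest_d: a carved wooden brush rest in the shape of a mountain ridge: base 110 (its x) by 36 by 10 high; on it a ridge 94 long and 18 thick (its y) up to 28 high, and a central peak 34 long and 18 thick up to 46 high. 110 g. Origin: centre of the underside, z up. Grip the 18 mm ridge across at the middle. May be absent.
- key_yellow (a joint): travel in m of the yellow key, 0 up, 0.006 fully down, spring 5 N
- key_yellow_top (a point): centre of the top of the yellow round key, diameter 32, on the grey control panel (80 by 190, 45 high, fixed), axis vertical, about 67 above the table when up; the keys stand 57 apart, in any order
- key_blue (a joint): travel in m of the blue key, 0 up, 0.006 fully down, spring 5 N
- key_blue_top (a point): centre of the top of the blue round key, diameter 32, on the grey control panel (80 by 190, 45 high, fixed), axis vertical, about 67 above the table when up; the keys stand 57 apart, in any order
- key_green (a joint): travel in m of the green key, 0 up, 0.006 fully down, spring 5 N
- key_green_top (a point): centre of the top of the green round key, diameter 32, on the grey control panel (80 by 190, 45 high, fixed), axis vertical, about 67 above the table when up; the keys stand 57 apart, in any order
- gouge_a: carving gouge lying at the right of the mat, brown wooden handle, 210 long, loose, must not be disturbed
- gouge_b: carving gouge with pale wooden handle, 210 long, lying in front of the box, loose, must not be disturbed
- mallet: wooden mallet, 260 long, lying between the robot and the mat, loose, must not be disturbed
- jar: amber jar with black cap, diameter 64, height 80, behind panel and box, loose, must not be disturbed
- brush_pot: pale wooden cup, diameter 84, height 110, at the right of the panel, loose, must not be disturbed
- magnifier: magnifying glass, black rim of diameter 100, wooden handle, lying at the left of the box, loose, must not be disturbed

How it is judged:
By the outcome, as a careful person would: the job done as asked, in the order asked, and still so for the second after the job is handed in, with the robot touching nothing.
Of rest_a, rest_b, rest_c, rest_d only 2 to 4 are there at a start; the rules pass over those that are not, and their reading is None.
At some moment in a run one of rest_a, rest_b, rest_c, rest_d may be knocked a few centimetres aside while the robot is not near it.
It also fails if it takes over 210 s, if anything falls off the work surface, if the arm or the gripper's body presses on something with over 40 N, if the wrist force passes 120 N, or if a joint passes its speed limit or range.

## Working session

There is one attempt and no reset: what is moved stays moved. The work goes in short steps, Python scripts to look and compute and a shell command to move; the robot and the scene stay as the last step left them, time stands still between calls to the robot, and variables do not carry over. Pictures are saved under pics/ and viewed, and the job is handed in when it is done.

```bash
ls; mkdir -p pics
cat > h.py <<'E'
from station import manip, optics, job
import numpy as np, cv2
def snap(n,tag):
    p,d=optics.snapshot(n); cv2.imwrite(f'pics/{tag}.png',p[:,:,::-1]); np.savez(f'{tag}.npz',p=p,d=d); return p,d
def cam(n):
    m=optics.camera_model(n); return np.array(m['mtx']),np.array(m['camera_from_world']),m
def ray(n,u,v):
    K,T,m=cam(n); x=np.linalg.inv(K)@np.array([u,v,1.]); dc=np.array([x[0],-x[1],-1.])
    R=T[:3,:3]; o=-R.T@T[:3,3]; return o,R.T@dc
def onz(n,u,v,z):
    o,d=ray(n,u,v); return o+d*(z-o[2])/d[2]
def dep(n,u,v,D):
    o,d=ray(n,u,v); return o+d*D
def proj(n,P):
    K,T,m=cam(n); c=T[:3,:3]@np.array(P)+T[:3,3]; p=K@np.array([c[0],-c[1],-c[2]]); return p[:2]/p[2]
def cloud(n,d):
    K,T,m=cam(n); v,u=np.mgrid[0:480,0:640]; X=np.stack([(u-K[0,2])/K[0,0]*d,-(v-K[1,2])/K[1,1]*d,-d],-1)
    return (X-T[:3,3])@T[:3,:3]
E
python3 - <<'E'
from h import *
for n in('top','side'):
    p,d=snap(n,n+'0'); print(cam(n)[2].keys(),cam(n)[0],cam(n)[1]); print(ray(n,320,240), d.min(),d.max())
print(manip.sense())
E
```

```text
pics
dict_keys(['mtx', 'camera_from_world']) [[589.7169825    0.         311.04969485]
 [  0.         589.7169825  242.72945337]
 [  0.           0.           1.        ]] [[-0.02191201 -0.99970413  0.01056005 -0.04229654]
 [ 0.99094159 -0.02031771  0.13274769 -0.50180232]
 [-0.13249386  0.01337316  0.99109361 -1.43775206]
 [ 0.          0.          0.          1.        ]]
(array([ 0.30583667, -0.03325221,  1.49200663]), array([ 0.13674778, -0.02864   , -0.99031892])) 0.0 2.4282982
dict_keys(['mtx', 'camera_from_world']) [[499.15693511   0.         319.42986414]
 [  0.         499.15693511 237.71566743]
 [  0.           0.           1.        ]] [[ 0.75014329 -0.66096043  0.02040476 -0.41134439]
 [ 0.37658029  0.45234947  0.80843506 -0.2869222 ]
 [-0.54357367 -0.5987581   0.58823159 -1.12674512]
 [ 0.          0.          0.          1.        ]]
(array([-0.1958525 , -0.81674102,  0.90313843]), array([ 0.5427071 ,  0.59593303, -0.59190799])) 0.0 3.949997
{'t': 0.1, 'q': array([ 9.92484931e-01,  5.28392502e-01,  1.43377513e+00,  7.56001862e-06,
        1.18140975e+00, -1.78513992e-01]), 'qd': array([ 4.95733619e-04,  3.67831441e-05, -2.32175964e-03,  3.46214004e-04,
       -1.50397997e-04, -1.22004253e-03]), 'tau': array([-3.88647431e-04, -4.43305349e+01, -1.78586698e+01, -2.46913924e-04,
        3.81831836e-03, -4.79451199e-07]), 'tcp_pos': array([0.24291047, 0.57520275, 0.24941928]), 'tool_rot': array([ 1.98571363e-01,  9.80085929e-01, -9.20865900e-04, -3.69873502e-04]), 'force': array([ 0.08173061,  0.13724904, -0.06332208]), 'ft_torque': array([-0.00173923, -0.00619681,  0.00958305]), 'finger_gap': 0.9971120246096238}
```

View pics/top0.png

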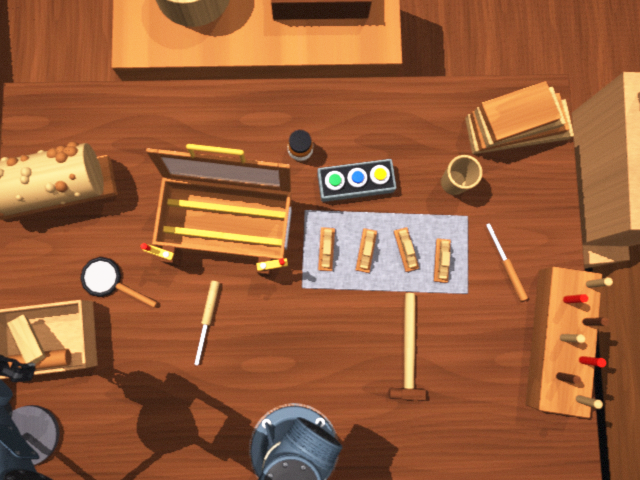

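View pics/side0.png

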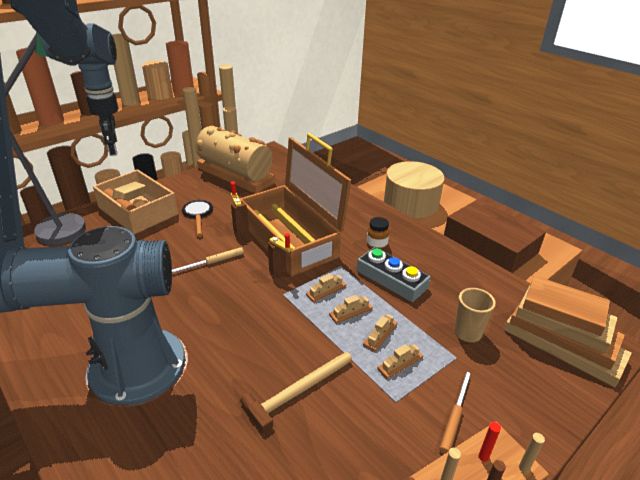

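The top view shows four upright rests on the mat near (326,249), (367,250), (405,249) and (442,259). The open box is around (225,220), with red pegs at (146,246) and (282,262). The keys sit at green (335,180), blue (358,177) and yellow (380,174). Next I'll measure these.

```bash
cat >> h.py <<'E'
def rests(C,show=True):
    out=[]
    # (x,y) grid bounds of mat region
    m=(C[...,2]>0.02)&(C[...,2]<0.06)&(C[...,0]>0.38)&(C[...,0]<0.62)&(C[...,1]<-0.03)&(C[...,1]>-0.50)
    n,l,st,ce=cv2.connectedComponentsWithStats(m.astype(np.uint8))
    for i in range(1,n):
        if st[i,4]<60: continue
        P=C[l==i]; hi=P[P[:,2]>0.0395][:,:2]; r=P[(P[:,2]>0.02)][:,:2].astype(np.float32)
        (c,s,a)=cv2.minAreaRect(r*1000)
        b=cv2.boxPoints((c,s,a)); e0=b[1]-b[0]; e1=b[2]-b[1]; e=e0 if np.linalg.norm(e0)>np.linalg.norm(e1) else e1
        yaw=np.arctan2(e[1],e[0]); yaw=(yaw+np.pi/2)%np.pi-np.pi/2
        out.append((st[i,4],np.round(np.array(c),1),np.round(s,1),round(float(yaw),3),np.round(hi.mean(0)*1000,1) if len(hi) else None, np.round(P[:,2].max(),4), ce[i].round()))
    return out
E
python3 - <<'E'
from h import *
for n in('top','side'):
    f=np.load(n+'0.npz'); p,d=f['p'],f['d']; C=cloud(n,d)
    for r in rests(C): print(n,*r)
    hsv=cv2.cvtColor(p,cv2.COLOR_RGB2HSV)
    # red pegs
    m=((hsv[...,0]<6)|(hsv[...,0]>174))&(hsv[...,1]>200)&(hsv[...,2]>120)&(C[...,0]<0.62)&(C[...,1]>-0.1)&(C[...,2]>.08)
    k,l,st,ce=cv2.connectedComponentsWithStats(m.astype(np.uint8))
    for i in range(1,k):
        if st[i,4]>8: P=C[l==i]; print(n,'red',st[i,4],ce[i].round(),P.mean(0).round(4),P.max(0).round(4),P.min(0).round(4))
    for nm,a,b in(('y',24,34),('b',100,118),('g',55,85)):
        m=(hsv[...,0]>=a)&(hsv[...,0]<=b)&(hsv[...,1]>140)&(hsv[...,2]>100)&(C[...,2]>.055)&(C[...,2]<.08)&(C[...,0]>.5)&(C[...,1]<-.05)&(C[...,1]>-.35)
        P=C[m]; print(n,nm,len(P),P.mean(0).round(4),P.max(0).round(4),P.min(0).round(4))
    # box features
    m=(hsv[...,0]>=22)&(hsv[...,0]<=32)&(hsv[...,1]>170)&(hsv[...,2]>140)&(C[...,1]>-0.05)&(C[...,0]>.35)
    k,l,st,ce=cv2.connectedComponentsWithStats(m.astype(np.uint8))
    for i in range(1,k):
        if st[i,4]>25: P=C[l==i]; r=cv2.minAreaRect((P[:,:2]*1000).astype(np.float32)); print(n,'brass',st[i,4],ce[i].round(),np.median(P,0).round(4),np.round(r[0],1),np.round(r[1],1),round(r[2],2))
E
```

```text
top 107 [ 617.8 -119.6] [ 8.1 74.2] -1.489 [ 616.7 -109. ] 0.0505 [334. 197.]
top 292 [488.6 -92.7] [22.5 94.2] -0.067 [488.9 -92.1] 0.0551 [327. 248.]
top 304 [ 482.9 -193.1] [21.4 94.8] -0.209 [ 483.5 -192.8] 0.0569 [367. 249.]
top 332 [ 483.4 -293.9] [94.1 21.3] 0.261 [ 483.6 -293.6] 0.0573 [408. 248.]
top 343 [ 454.1 -383.5] [21.8 95.9] -0.108 [ 453.  -383.2] 0.0574 [444. 259.]
top red 32 [146. 246.] [0.4853 0.3287 0.1438] [0.4929 0.3364 0.1538] [0.4807 0.3238 0.1213]
top red 19 [281. 261.] [0.444  0.0175 0.148 ] [0.4495 0.0208 0.1533] [0.4395 0.0136 0.131 ]
top y 105 [ 0.6662 -0.2272  0.0664] [ 0.6804 -0.2129  0.0741] [ 0.6522 -0.2406  0.0566]
top b 102 [ 0.6591 -0.1707  0.0664] [ 0.6739 -0.1569  0.0744] [ 0.6449 -0.1846  0.0582]
top g 93 [ 0.6528 -0.1143  0.0664] [ 0.6666 -0.1025  0.0739] [ 0.6391 -0.1277  0.0566]
side 155 [ 616.4 -116.3] [ 7.7 68.7] -1.502 [ 616.7 -113.1] 0.0525 [366. 266.]
side 340 [490.  -93.5] [ 24.8 100. ] -0.113 [487.4 -93.9] 0.0532 [325. 283.]
side 388 [ 484.4 -193.9] [24.4 97. ] -0.219 [ 481.  -194.9] 0.0532 [351. 304.]
side 343 [ 483.8 -295.6] [97.2 21. ] 0.22 [ 481.2 -296.4] 0.0531 [380. 327.]
side 454 [ 454.5 -384.6] [22.5 97. ] -0.12 [ 451.9 -385.8] 0.0529 [400. 355.]
side red 49 [233. 187.] [0.4857 0.3276 0.1349] [0.4921 0.3419 0.1517] [0.4792 0.3197 0.1145]
side red 54 [287. 239.] [0.4445 0.0129 0.1365] [0.4513 0.0195 0.1526] [0.439 0.007 0.114]
side y 82 [ 0.6663 -0.2309  0.0664] [ 0.6831 -0.2141  0.0716] [ 0.6527 -0.2439  0.0589]
side b 82 [ 0.6595 -0.175   0.0661] [ 0.6783 -0.1576  0.0702] [ 0.6439 -0.1898  0.0574]
side g 69 [ 0.6534 -0.118   0.0666] [ 0.67   -0.1042  0.0713] [ 0.6401 -0.1329  0.06  ]
```

Run:
```python
import cv2
p=cv2.imread('pics/top0.png'); cv2.imwrite('pics/boxz.png',cv2.resize(p[130:290,130:330],None,fx=4,fy=3.75,interpolation=cv2.INTER_CUBIC))
```

```text
(no output)
```

View pics/boxz.png

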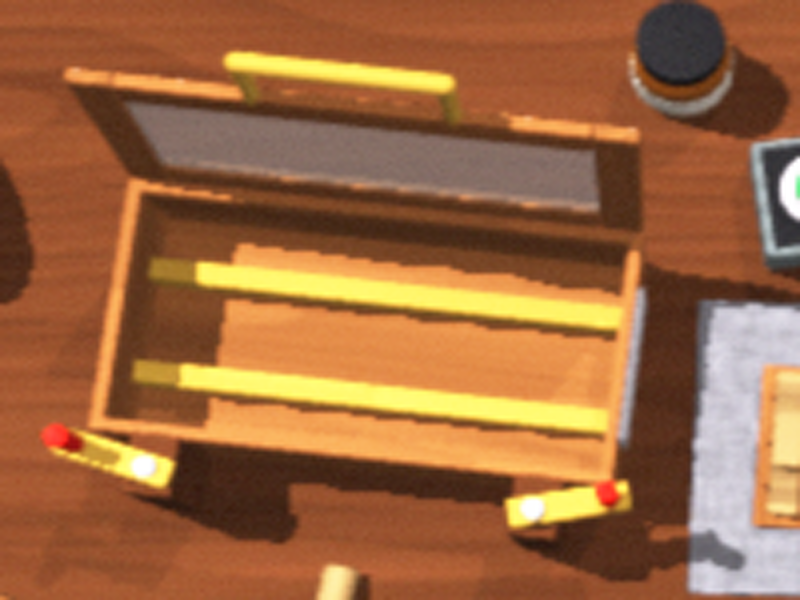

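The zoom shows the box turned clockwise by a few degrees. The pivots are the white dots and the lid is just past upright. Now I'll fit the box pose.

Run:
```python
from h import *
for n in('top','side'):
    f=np.load(n+'0.npz'); p,d=f['p'],f['d']; C=cloud(n,d)
    hsv=cv2.cvtColor(p,cv2.COLOR_RGB2HSV)
    if n=='top': print(hsv[206,220],hsv[202,200],hsv[152,215],C[152,215],C[206,220])
    m=(hsv[...,0]>=20)&(hsv[...,0]<=34)&(hsv[...,1]>170)&(hsv[...,2]>90)&(C[...,1]>-0.02)&(C[...,1]<.36)&(C[...,0]>.42)&(C[...,0]<.85)
    for nm,a,b in(('rail',.02,.048),('latch',.095,.125),('handle',.2,.4)):
        mm=(m&(C[...,2]>a)&(C[...,2]<b)).astype(np.uint8)
        k,l,st,ce=cv2.connectedComponentsWithStats(mm)
        for i in range(1,k):
            if st[i,4]>25:
                P=C[l==i]; r=cv2.fitLine(P.astype(np.float32),cv2.DIST_HUBER,0,.01,.01).ravel()
                print(n,nm,st[i,4],ce[i].round(),P.mean(0).round(4),'dir',np.degrees(np.arctan2(r[1],r[0])).round(2),P.min(0).round(3),P.max(0).round(3))
    # walls top
    m=(C[...,2]>.082)&(C[...,2]<.094)&(C[...,1]>-0.02)&(C[...,1]<.36)&(C[...,0]>.47)&(C[...,0]<.75)&~((hsv[...,0]>=20)&(hsv[...,1]>190))
    P=C[m]; r=cv2.minAreaRect((P[:,:2]*1000).astype(np.float32)); print(n,'box',len(P),r)
    m=(C[...,2]>.12)&(C[...,2]<.24)&(C[...,1]>0)&(C[...,1]<.36)&(C[...,0]>.6)&(C[...,0]<.8)
    P=C[m].astype(np.float64); c=P.mean(0); w=np.linalg.svd(P-c,full_matrices=False)[2][2]; print('lid plane',c,w,len(P))
    # white pivots
    m=(hsv[...,1]<50)&(hsv[...,2]>170)&(C[...,2]>.1)&(C[...,2]<.14)&(C[...,0]<.5)&(C[...,0]>.4)&(C[...,1]>0)
    k,l,st,ce=cv2.connectedComponentsWithStats(m.astype(np.uint8))
    for i in range(1,k): 
        if st[i,4]>4: print(n,'piv',st[i,4],C[l==i].mean(0))
    if n=='top': 
        for z,a in ((.11,'p'),):
            for u,v in((130+143/4,130+466/3.75),(130+532/4,130+508/3.75)): print(onz(n,u,v,.115))
```

```text
[ 28 145 255] [ 25 154 254] [ 17 182 170] [ 0.74956417  0.1917891  -0.00346588] [0.59809339 0.17338945 0.03593497]
top rail 47 [169. 229.] [0.5417 0.2999 0.034 ] dir 82.27 [0.535 0.286 0.025] [0.548 0.313 0.039]
top latch 46 [155. 251.] [0.4789 0.3169 0.1099] dir 78.4 [0.471 0.305 0.104] [0.488 0.33  0.116]
top box 1162 ((608.4661865234375, 154.6499786376953), (344.39935302734375, 276.465576171875), 89.7684326171875)
lid plane [0.65321975 0.15295319 0.17932913] [-0.98673864  0.13440359  0.09100837] 2265
top piv 26 [0.47062326 0.29054122 0.11203732]
top piv 26 [0.43986981 0.06318293 0.11262654]
[0.46962742 0.2892546  0.115     ]
[0.43851738 0.06185428 0.115     ]
side rail 35 [280. 213.] [0.6035 0.2518 0.031 ] dir 78.38 [0.595 0.211 0.021] [0.617 0.287 0.037]
side rail 30 [299. 231.] [0.5867 0.1399 0.03  ] dir 82.42 [0.58  0.099 0.02 ] [0.592 0.174 0.036]
side handle 91 [319. 145.] [0.6625 0.1407 0.2884] dir 81.92 [0.652 0.085 0.255] [0.676 0.203 0.305]
side box 758 ((610.1285400390625, 155.48422241210938), (349.4018249511719, 279.2230224609375), 89.8254623413086)
lid plane [0.65327792 0.1437145  0.18048889] [-0.98654251  0.13635873  0.0902229 ] 2248
side piv 172 [0.45271818 1.72125287 0.12055544]
side piv 9 [0.47183744 0.28887703 0.11273568]
side piv 11 [0.44049502 0.06223283 0.11276042]
```

```bash
python3 -m inch '[1.8,-4.8,0,0.02, 1.8,-4.8,0,0.02, 1.8,-4.8,0,0.02, 1.8,-4.8,0,0.02, 1.8,-4.8,0,0.02, 1.8,-4.8,0,0.02, 1.8,-4.8,0,0.02, 1.8,-4.8,0,0.03, 1.8,-4.8,-1,0.03, 1.8,-4.8,-1,0.03, 1.8,-4.8,-1,0.03, 1.8,-4.8,-1,0.03, 1.8,-4.8,-1,0.03, 1.2,-4.4,0,0, 0,0,0,0]' 45 40
cat >> h.py <<'E'
def st():
    s=manip.sense(); q=s['tool_rot']; ph=np.arctan2(q[1],q[0]); j=(2*ph-np.pi/2+np.pi/2)%np.pi-np.pi/2
    print('t',round(s['t'],2),'tcp',(s['tcp_pos']*100).round(2),'jaw',round(j,3),'gap',round(s['finger_gap'],3),'F',s['force'].round(1),'q',s['q'].round(2),'tilt',q[2:].round(4)); return s
E
python3 -c "
from h import *
st()
for n in('top','side'):
    p,d=snap(n,n+'1')
    for r in rests(cloud(n,d)): print(n,*r)"
```

```text
t: 1.98
tcp_pos: [0.4906, -0.0955, 0.2]
tool_rot: [0.042, 0.999, -0.0, 0.001]
force: [-0.8, 0.2, 0.1]
finger_gap: 0.451
t 1.98 tcp [49.06 -9.55 20.  ] jaw 1.487 gap 0.451 F [-0.8  0.2  0.1] q [-0.42  0.43  1.8  -0.    0.91 -1.9 ] tilt [-0.0005  0.0007]
top 274 [ 483.4 -192. ] [22.8 94.7] -0.214 [ 481.8 -192.2] 0.0571 [367. 251.]
top 331 [ 483.6 -294.1] [94.8 22.4] 0.28 [ 481.1 -294.1] 0.0578 [408. 248.]
top 340 [ 453.2 -383.5] [25.6 94.1] -0.17 [ 453.  -383.4] 0.0586 [444. 259.]
side 151 [ 616.2 -118.2] [ 8.3 71.8] -1.51 [ 616.4 -112.9] 0.0499 [366. 266.]
side 343 [489.  -92.7] [24.4 97.4] -0.091 [487.1 -94. ] 0.0549 [325. 283.]
side 387 [ 482.8 -193.5] [23.4 96.3] -0.212 [ 482.1 -194.9] 0.0533 [351. 304.]
side 346 [ 484.3 -295.7] [99.4 21.2] 0.223 [ 480.7 -296.6] 0.0535 [380. 328.]
side 457 [ 454.6 -384.5] [22.  96.5] -0.119 [ 451.1 -385.1] 0.0527 [400. 355.]
```

```bash
python3 -m inch '[-0.2,0.25,-4,0, 0,0,-4,0, 0,0,-4,0, 0,0,-3,0, 0,0,-1.3,0, 0,0,0,0]' 45 40; python3 -c "
from h import *
st(); snap('side','s2')"
python3 -m inch '[0,0,0,0, 0,0,0,0, 0,0,0,0, 0,0,0,0]' 10 40;  python3 -c "
from h import *
st()"
```

```text
t: 2.82
tcp_pos: [0.4867, -0.0887, 0.037]
tool_rot: [0.039, 0.999, 0.0, -0.001]
force: [0.2, -1.0, -0.2]
finger_gap: 0.45
t 2.83 tcp [48.67 -8.87  3.7 ] jaw 1.492 gap 0.45 F [ 0.2 -1.  -0.2] q [-0.41  0.73  1.9   0.    0.51 -1.9 ] tilt [ 0.0004 -0.0008]
t: 3.38
tcp_pos: [0.488, -0.09, 0.0386]
tool_rot: [0.04, 0.999, -0.0, 0.001]
force: [0.3, 2.6, 6.3]
finger_gap: 0.202
t 3.38 tcp [48.8  -9.    3.86] jaw 1.491 gap 0.202 F [0.3 2.6 6.3] q [-0.41  0.73  1.9   0.    0.51 -1.9 ] tilt [-0.0003  0.0012]
```

View pics/s2.png

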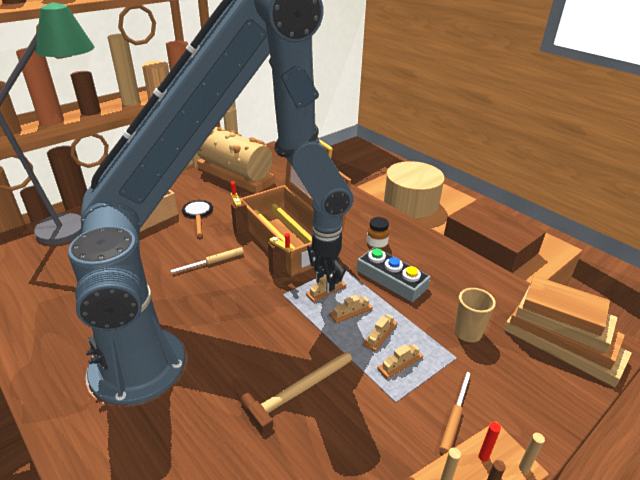

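```bash
python3 -m inch '[0,0,2,0, 0,0,5,0, 0,0,5,0, 0,0,5,0, 0,2,3,0, 1,4.5,0,-0.01, 1,4.5,0,-0.01, 1,4.5,0,-0.01, 1,4.5,0,-0.01, 1,4.5,0,-0.01, 1,4.5,0,0, 1,4.5,0,0, 1.5,2.1,0,0, 0,0,0,0, 0,0,0,0]' ; python3 -c "
from h import *
st(); snap('side','s3'); snap('top','t3')"
```

```text
t: 5.25
tcp_pos: [0.5712, 0.2654, 0.2369]
tool_rot: [0.065, 0.998, -0.001, -0.001]
force: [0.2, -1.1, -1.6]
finger_gap: 0.2
t 5.25 tcp [57.12 26.54 23.69] jaw 1.441 gap 0.2 F [ 0.2 -1.1 -1.6] q [ 0.26  0.55  1.43 -0.    1.16 -1.18] tilt [-0.0006 -0.0009]
```

View pics/s3.png

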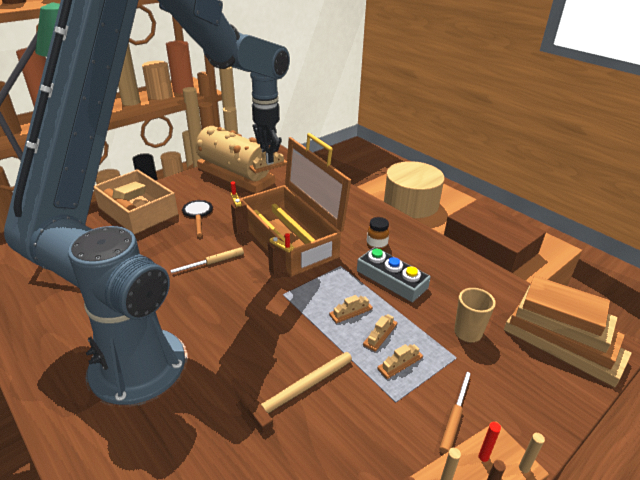

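View pics/t3.png

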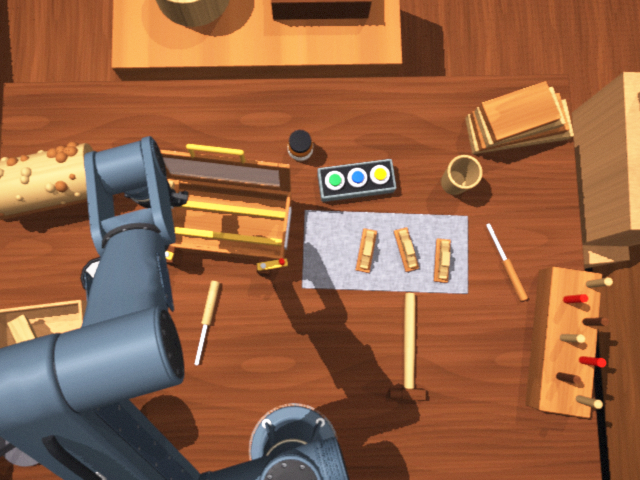

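```bash
python3 -c "
from h import *
for h in (0,.05,.1,.15,.2,.25,.3): print(h,proj('side',[.5712,.2654,.237+h]).round(),proj('side',[.488,-.09,.037+h]).round())
f=np.load('s3.npz');C=cloud('side',f['d'])
for u,v in((285,62),(268,48),(268,80),(268,110),(268,97),(265,130),(245,75),(285,75)): print(u,v,C[v,u].round(3))
f=np.load('t3.npz');C=cloud('top',f['d'])
for u,v in((125,150),(160,170),(150,200),(100,200),(165,225),(165,150),(155,142)): print('top',u,v,C[v,u].round(3))
f=np.load('top0.npz');C=cloud('top',f['d'])
for u,v in((215,150),(160,153),(280,165)): print('lid',u,v,C[v,u].round(3))
for r in (1,): pass
"
```

```text
0 [267. 156.] [325. 281.]
0.05 [266. 140.] [326. 266.]
0.1 [265. 123.] [326. 251.]
0.15 [265. 106.] [327. 235.]
0.2 [264.  88.] [327. 218.]
0.25 [263.  69.] [328. 200.]
0.3 [262.  50.] [329. 181.]
285 62 [0.602 0.21  0.513]
268 48 [0.544 0.202 0.559]
268 80 [0.563 0.233 0.469]
268 110 [0.555 0.228 0.391]
268 97 [0.559 0.23  0.426]
265 130 [0.559 0.252 0.325]
245 75 [ 1.463  1.711 -0.078]
285 75 [ 1.776  1.724 -0.143]
top 125 150 [0.591 0.256 0.55 ]
top 160 170 [0.56  0.201 0.538]
top 150 200 [0.498 0.202 0.594]
top 100 200 [0.504 0.288 0.57 ]
top 165 225 [0.457 0.178 0.599]
top 165 150 [0.681 0.262 0.249]
top 155 142 [0.612 0.213 0.526]
lid 215 150 [0.664 0.146 0.301]
lid 160 153 [0.675 0.273 0.249]
lid 280 165 [0.643 0.013 0.249]
```

```bash
python3 -m inch '[0.1,0,-4,0, 0,0,-4,0, 0,0,-4,0, 0,0,-3,0, 0,0,-1,0, 0,0,0,0, 0,0,-0.2,0, 0,0,-0.2,0, 0,0,0,0]' ; python3 -c "
from h import *
st()"
```

```text
t: 6.48
tcp_pos: [0.5735, 0.2663, 0.074]
tool_rot: [0.065, 0.998, 0.0, 0.0]
force: [-0.2, 0.3, -1.0]
finger_gap: 0.207
t 6.47 tcp [57.35 26.63  7.4 ] jaw 1.441 gap 0.207 F [-0.2  0.3 -1. ] q [ 0.26  0.76  1.54 -0.    0.84 -1.18] tilt [0.0001 0.0005]
```

```bash
python3 -m inch '[0,0,-0.2,0, 0,0,-0.2,0]' ; python3 -m inch '[0,0,-0.1,0, 0,0,0,0]'
```

```text
t: 6.72
tcp_pos: [0.5732, 0.2663, 0.0696]
tool_rot: [0.065, 0.998, 0.0, 0.0]
force: [-4.3, -0.4, 9.1]
finger_gap: 0.204
t: 6.98
tcp_pos: [0.5732, 0.2663, 0.0696]
tool_rot: [0.065, 0.998, 0.0, 0.0]
force: [-3.2, -1.6, 6.1]
finger_gap: 0.205
```

```bash
python3 -m inch '[0,0,0,0, 0,0,0,0, 0,0,0,0, 0,0,1,0, 0,0,3,0, 0,0,5,0, 0,0,5,0, 0,-1,3,0, -0.9,-4.5,0,-0.01, -0.9,-4.5,0,-0.01, -0.9,-4.5,0,-0.01, -0.9,-4.5,0,-0.01, -0.9,-4.5,0,-0.01, -0.9,-4.5,0,-0.01, -0.9,-4.5,0,-0.01, -0.9,-4.5,0,-0.01, -0.9,-4.5,0,0, -0.8,-4.5,0,0, 0,0,0,0]' 45; python3 -c "
from h import *
st()
for n in('top','side'):
    p,d=snap(n,n+'4')
    for r in rests(cloud(n,d)): print(n,*r)"
```

```text
t: 9.35
tcp_pos: [0.4842, -0.197, 0.2391]
tool_rot: [0.107, 0.994, -0.001, 0.001]
force: [1.3, -0.1, 0.2]
finger_gap: 0.45
t 9.35 tcp [ 48.42 -19.7   23.91] jaw 1.356 gap 0.45 F [ 1.3 -0.1  0.2] q [-0.6   0.4   1.7  -0.    1.03 -1.96] tilt [-0.0008  0.001 ]
top 110 [ 615.9 -120.9] [ 8.1 79.8] -1.565 [ 616.9 -110.2] 0.0516 [334. 196.]
top 343 [ 453.6 -383.2] [21.7 94.2] -0.115 [ 453. -383.] 0.0587 [444. 259.]
side 151 [ 615.  -118.3] [73.2  9.6] 1.571 [ 616.8 -110.6] 0.0489 [365. 266.]
side 390 [ 483.1 -193.5] [23.5 94.6] -0.195 [ 482.  -194.7] 0.0543 [351. 304.]
side 346 [ 484.  -295.2] [96.9 20. ] 0.241 [ 481.2 -296.4] 0.0535 [380. 327.]
side 451 [ 453.8 -385. ] [21.7 95.2] -0.109 [ 453.5 -385.7] 0.0535 [400. 355.]
```

View pics/top4.png

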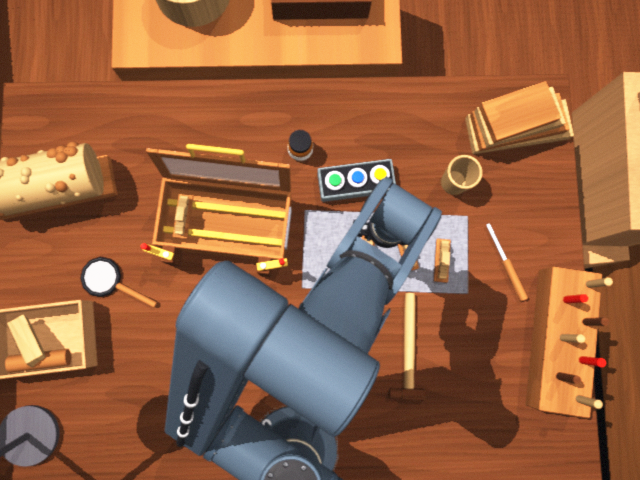

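The first rest stands across the rails at about (183,215). B has not moved, so I'll pick it next.

```bash
python3 -m inch '[-0.1,0.3,-4,0, 0,0,-5,0, 0,0,-5,0, 0,0,-4,0, 0,0,-1.9,0, 0,0,0,0, 0,0,0,0]'; python3 -m inch '[0,0,0,0, 0,0,0,0, 0,0,0,0, 0,0,0,0]' 10 40;  python3 -c "
from h import *
st()"
```

```text
t: 10.32
tcp_pos: [0.4839, -0.1902, 0.0401]
tool_rot: [0.104, 0.995, -0.0, 0.001]
force: [0.4, 0.6, 1.1]
finger_gap: 0.453
t: 10.82
tcp_pos: [0.484, -0.191, 0.0406]
tool_rot: [0.105, 0.994, -0.0, 0.001]
force: [1.3, 0.9, 6.5]
finger_gap: 0.201
t 10.82 tcp [ 48.4  -19.1    4.06] jaw 1.361 gap 0.201 F [1.3 0.9 6.5] q [-0.59  0.74  1.84  0.    0.56 -1.95] tilt [-0.0004  0.0012]
```

```bash
python3 -m inch '[0,0,2,0, 0,0,5,0, 0,0,5,0, 0,0,5,0, 0,1,3,0, 0.8,4.5,0,0.01, 0.8,4.5,0,0.01, 0.8,4.5,0,0.01, 0.8,4.5,0,0.01, 0.8,4.5,0,0.01, 0.8,4.5,0,0.01, 1,4.5,0,0.016, 1.2,4.5,0,0, 1,1.8,0,0, 0,0,0,0, 0,0,0,0]' ; python3 -c "
from h import *
st(); snap('side','s5')"
```

```text
t: 12.82
tcp_pos: [0.5624, 0.1964, 0.2391]
tool_rot: [0.067, 0.998, -0.0, -0.001]
force: [0.6, -0.3, -1.7]
finger_gap: 0.203
t 12.82 tcp [56.24 19.64 23.91] jaw 1.437 gap 0.203 F [ 0.6 -0.3 -1.7] q [ 0.15  0.5   1.52 -0.    1.12 -1.29] tilt [-0.0004 -0.0007]
```

View pics/s5.png

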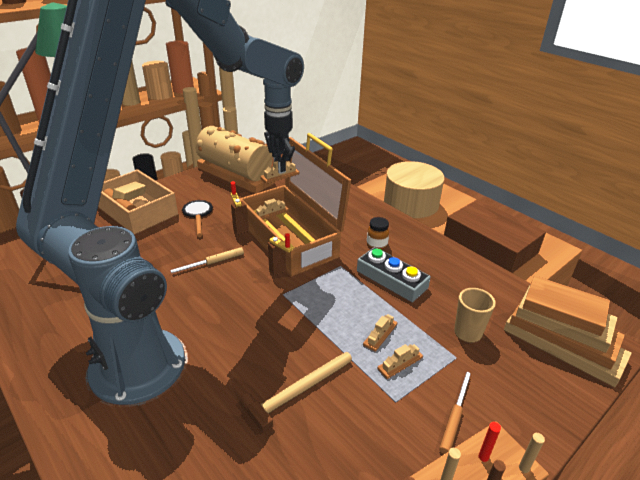

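Rest B is held upright above slot 2, and the first rest is still standing at (271,207). Lowering.

```bash
python3 -m inch '[0.1,0,-4,0, 0,0,-4,0, 0,0,-4,0, 0,0,-3,0, 0,0,-1.3,0, 0,0,0,0, 0,0,-0.15,0, 0,0,-0.15,0]' ; python3 -m inch '[0,0,-0.1,0, 0,0,0,0]'
```

```text
t: 13.88
tcp_pos: [0.5651, 0.1973, 0.0746]
tool_rot: [0.067, 0.998, 0.0, 0.001]
force: [0.5, 0.9, -0.6]
finger_gap: 0.202
t: 14.12
tcp_pos: [0.5643, 0.1973, 0.0726]
tool_rot: [0.067, 0.998, 0.0, 0.0]
force: [-0.2, -0.4, -0.9]
finger_gap: 0.204
```

```bash
python3 -m inch '[0,0,-0.1,0, 0,0,0,0]' ; python3 -m inch '[0,0,-0.1,0, 0,0,0,0]'
```

```text
t: 14.38
tcp_pos: [0.5643, 0.1973, 0.0717]
tool_rot: [0.067, 0.998, 0.0, 0.0]
force: [-0.4, -1.3, 2.5]
finger_gap: 0.204
t: 14.62
tcp_pos: [0.5643, 0.1973, 0.0716]
tool_rot: [0.067, 0.998, 0.0, 0.0]
force: [-2.1, 0.4, 8.3]
finger_gap: 0.203
```

```bash
python3 -m inch '[0,0,0,0, 0,0,0,0, 0,0,0,0, 0,0,1,0, 0,0,3,0, 0,0,5,0, 0,0,5,0, 0,-1,3,0, -0.8,-4.8,0,0.04, -0.8,-4.8,0,0.04, -0.8,-4.8,0,0.04, -0.8,-4.8,0,0.04, -0.8,-4.8,0,0.04, -0.8,-4.8,0,0.04, -0.8,-4.8,0,0.04, -0.8,-4.8,0,0.05, -0.8,-4.8,0,0.05, -0.8,-4.8,0,0, 0,0,0,0]' 45; python3 -c "
from h import *
st()
for n in('top','side'):
    p,d=snap(n,n+'6')
    for r in rests(cloud(n,d)): print(n,*r)"
```

```text
t: 17.0
tcp_pos: [0.4839, -0.2966, 0.241]
tool_rot: [-0.12, 0.993, -0.001, 0.001]
force: [1.3, 0.5, 1.0]
finger_gap: 0.453
t 17.0 tcp [ 48.39 -29.66  24.1 ] jaw -1.329 gap 0.453 F [1.3 0.5 1. ] q [-0.75  0.46  1.59 -0.    1.09 -2.56] tilt [-0.0012  0.0007]
top 114 [ 615.4 -119.9] [ 9.  74.2] -1.569 [ 616.9 -109. ] 0.0517 [334. 196.]
top 74 [ 474.2 -387.2] [20.8 34.9] -0.062 [ 468.8 -388.6] 0.0532 [446. 250.]
side 159 [ 614.8 -123.3] [81.4 10.1] 1.57 [ 616.9 -112.6] 0.05 [366. 267.]
side 344 [ 484.8 -295.8] [97.6 21.2] 0.22 [ 480.6 -296.7] 0.0532 [380. 327.]
side 454 [ 454.4 -384.4] [21.5 96.8] -0.12 [ 451.3 -385.6] 0.0543 [401. 355.]
```

View pics/top6.png

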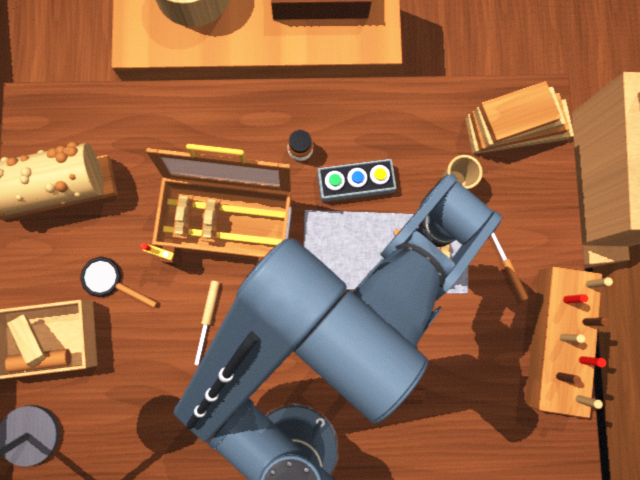

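Two rests now stand in the box and C has not moved. Picking C.

```bash
python3 -m inch '[0,0.15,-4,0, 0,0,-5,0, 0,0,-5,0, 0,0,-4,0, 0,0,-2,0, 0,0,0,0, 0,0,0,0]'; python3 -m inch '[0,0,0,0, 0,0,0,0, 0,0,0,0, 0,0,0,0]' 10 40;  python3 -c "
from h import *
st()"
```

```text
t: 17.98
tcp_pos: [0.485, -0.2908, 0.0413]
tool_rot: [-0.123, 0.992, -0.0, 0.0]
force: [-0.6, -0.6, 0.2]
finger_gap: 0.449
t: 18.48
tcp_pos: [0.4851, -0.2918, 0.0418]
tool_rot: [-0.123, 0.992, -0.001, 0.001]
force: [0.5, 1.4, 5.9]
finger_gap: 0.204
t 18.48 tcp [ 48.51 -29.18   4.18] jaw -1.325 gap 0.204 F [0.5 1.4 5.9] q [-0.74  0.76  1.72  0.    0.65 -2.56] tilt [-0.001   0.0011]
```

```bash
python3 -m inch '[0,0,2,0, 0,0,5,0, 0,0,5,0, 0,0,5,0, 0,1,3,0, 0.7,4.5,0,-0.05, 0.7,4.5,0,-0.05, 0.7,4.5,0,-0.05, 0.7,4.5,0,-0.05, 0.7,4.5,0,-0.05, 0.7,4.5,0,-0.05, 0.7,4.5,0,-0.05, 0.7,4.5,0,-0.03, 1.4,4.9,0,0, 0,0,0,0, 0,0,0,0]' ; python3 -c "
from h import *
st(); snap('side','s7')"
```

```text
t: 20.48
tcp_pos: [0.5535, 0.1275, 0.2401]
tool_rot: [0.066, 0.998, -0.0, -0.001]
force: [-0.7, -0.1, -1.3]
finger_gap: 0.202
t 20.48 tcp [55.35 12.75 24.01] jaw 1.438 gap 0.202 F [-0.7 -0.1 -1.3] q [ 0.03  0.46  1.59 -0.    1.09 -1.41] tilt [-0.0004 -0.0006]
```

View pics/s7.png

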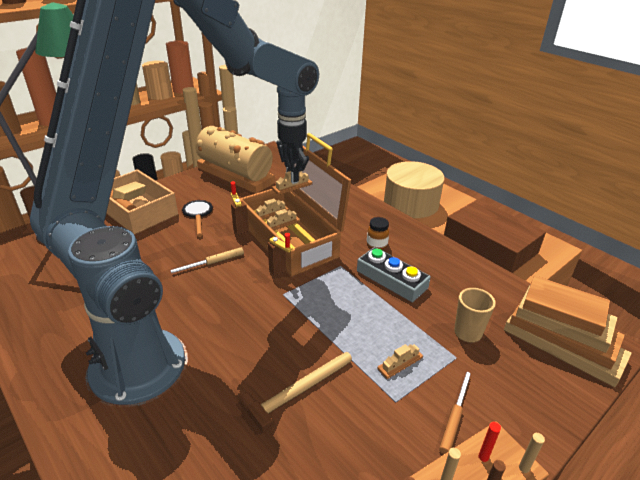

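Rest C is upright in the gripper over slot 3. Lowering.

```bash
python3 -m inch '[0.1,0,-4,0, 0,0,-4,0, 0,0,-4,0, 0,0,-3,0, 0,0,-1.2,0, 0,0,0,0, 0,0,-0.15,0, 0,0,-0.15,0]' ; python3 -m inch '[0,0,-0.1,0, 0,0,0,0]';python3 -m inch '[0,0,-0.1,0, 0,0,0,0]'
```

```text
t: 21.52
tcp_pos: [0.5561, 0.1277, 0.0765]
tool_rot: [0.067, 0.998, 0.0, 0.001]
force: [-0.7, 0.4, -1.3]
finger_gap: 0.201
t: 21.78
tcp_pos: [0.5553, 0.1278, 0.0746]
tool_rot: [0.067, 0.998, 0.0, 0.0]
force: [0.4, -0.4, -1.3]
finger_gap: 0.204
t: 22.02
tcp_pos: [0.5552, 0.1278, 0.0732]
tool_rot: [0.067, 0.998, -0.0, -0.0]
force: [0.5, 0.4, -0.7]
finger_gap: 0.205
```

```bash
python3 -m inch '[0,0,-0.1,0, 0,0,0,0]';python3 -m inch '[0,0,-0.1,0, 0,0,0,0]'
```

```text
t: 22.28
tcp_pos: [0.5552, 0.1278, 0.0728]
tool_rot: [0.067, 0.998, 0.0, 0.0]
force: [-1.7, 0.4, 3.7]
finger_gap: 0.201
t: 22.52
tcp_pos: [0.5552, 0.1277, 0.0728]
tool_rot: [0.067, 0.998, -0.0, 0.0]
force: [-1.3, -0.1, 10.3]
finger_gap: 0.205
```

```bash
python3 -m inch '[0,0,0,0, 0,0,0,0, 0,0,0,0, 0,0,1,0, 0,0,3,0, 0,0,5,0, 0,0,5,0, 0,-1,3,0, -1,-5,0,0.01, -1,-5,0,0.01, -1,-5,0,0, -1,-5,0,0, -1,-5,0,0, -1,-5,0,0, -1,-5,0,0, -1,-5,0,0, -1,-5,0,0, -1,-5,0,0, 0,0,0,0]' 45; python3 -c "
from h import *
st()
for n in('top','side'):
    p,d=snap(n,n+'8')
    for r in rests(cloud(n,d)): print(n,*r)"
```

```text
t: 24.9
tcp_pos: [0.4545, -0.3864, 0.2419]
tool_rot: [0.059, 0.998, -0.001, 0.001]
force: [-0.5, 0.6, -0.3]
finger_gap: 0.45
t 24.9 tcp [ 45.45 -38.64  24.19] jaw 1.452 gap 0.45 F [-0.5  0.6 -0.3] q [-0.89  0.5   1.52 -0.    1.12 -2.34] tilt [-0.0013  0.0008]
top 110 [ 616.1 -117.2] [ 8.5 69.1] -1.548 [ 616.8 -106.7] 0.0536 [333. 197.]
side 154 [ 615.1 -119.2] [77.1  9.6] 1.569 [ 617.  -111.8] 0.0488 [366. 267.]
side 457 [ 454.  -385.1] [22.3 97.5] -0.148 [ 451.9 -385.7] 0.0539 [400. 355.]
```

View pics/side8.png

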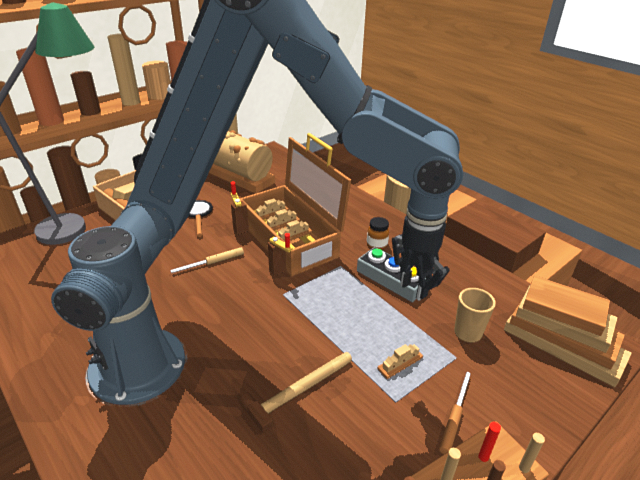

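Three rests stand in the box. D is unmoved at (400,357), so I'll pick it.

```bash
python3 -m inch '[0,0.15,-4,0, 0,0,-5,0, 0,0,-5,0, 0,0,-4,0, 0,0,-2.1,0, 0,0,0,0, 0,0,0,0]'; python3 -m inch '[0,0,0,0, 0,0,0,0, 0,0,0,0, 0,0,0,0]' 10 40;  python3 -c "
from h import *
st()"
```

```text
t: 25.88
tcp_pos: [0.456, -0.3803, 0.0414]
tool_rot: [0.056, 0.998, -0.0, 0.0]
force: [0.9, -0.2, 0.5]
finger_gap: 0.45
t: 26.38
tcp_pos: [0.4561, -0.3815, 0.042]
tool_rot: [0.057, 0.998, -0.001, 0.001]
force: [0.5, 0.2, 6.0]
finger_gap: 0.203
t 26.38 tcp [ 45.61 -38.15   4.2 ] jaw 1.457 gap 0.203 F [0.5 0.2 6. ] q [-0.88  0.78  1.65  0.    0.71 -2.34] tilt [-0.001   0.0012]
```

```bash
python3 -m inch '[0,0,2,0, 0,0,5,0, 0,0,5,0, 0,0,5,0, 0,1,3,0, 0.9,4.8,0,-0.01, 0.9,4.8,0,-0.01, 0.9,4.8,0,0, 0.9,4.8,0,0, 0.9,4.8,0,0, 0.9,4.8,0,0, 0.9,4.8,0,0, 0.9,4.8,0,0, 1.6,4.6,0,0, 0,0,0,0, 0,0,0,0]' ; python3 -c "
from h import *
st(); snap('side','s9')"
```

```text
t: 28.38
tcp_pos: [0.5425, 0.0591, 0.2401]
tool_rot: [0.066, 0.998, -0.0, -0.001]
force: [-0.1, 0.1, -1.0]
finger_gap: 0.205
t 28.38 tcp [54.25  5.91 24.01] jaw 1.438 gap 0.205 F [-0.1  0.1 -1. ] q [-0.1   0.43  1.64 -0.    1.07 -1.53] tilt [-0.0003 -0.0006]
```

View pics/s9.png

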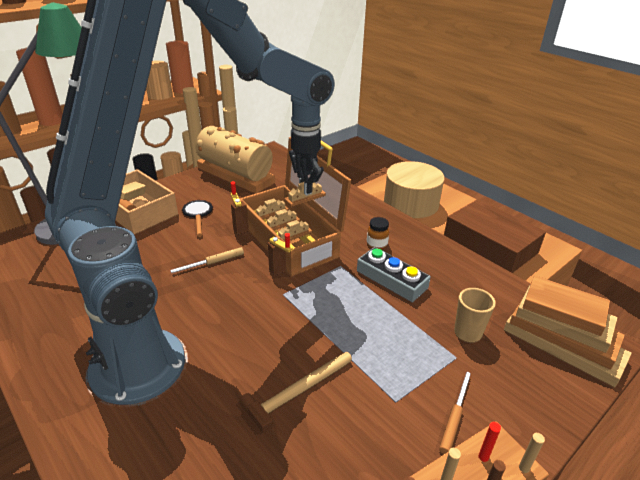

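Rest D is upright over slot 4. Lowering.

```bash
python3 -m inch '[0.15,0,-4,0, 0,0,-4,0, 0,0,-4,0, 0,0,-3,0, 0,0,-1.2,0, 0,0,0,0, 0,0,-0.15,0, 0,0,-0.15,0]' ; python3 -m inch '[0,0,-0.1,0, 0,0,-0.1,0, 0,0,0,0]';python3 -m inch '[0,0,-0.1,0, 0,0,0,0]'
```

```text
t: 29.42
tcp_pos: [0.5456, 0.0591, 0.0765]
tool_rot: [0.067, 0.998, -0.0, 0.001]
force: [0.3, -0.6, -2.3]
finger_gap: 0.199
t: 29.8
tcp_pos: [0.5447, 0.0593, 0.0733]
tool_rot: [0.067, 0.998, 0.0, -0.0]
force: [-0.6, -0.4, -0.9]
finger_gap: 0.201
t: 30.05
tcp_pos: [0.5448, 0.0593, 0.073]
tool_rot: [0.067, 0.998, -0.0, 0.0]
force: [-1.7, 0.9, 6.2]
finger_gap: 0.206
```

```bash
python3 -m inch '[0,0,0,0, 0,0,0,0, 0,0,0,0, 0,0,1,0, 0,0,3,0, 0,0,5,0, 0,0,5,0, -1,0,3,0, -2,-5,2,-0.15, -2,-5,2,-0.15, -2,-5,2,-0.15, 0,-5,2,-0.15, 0,-5,2,-0.15, 0,-5,2,-0.15, 0,-5,0,-0.15, 0,0,0,-0.15, 0,0,0,-0.15, 0,0,0,-0.15, 0,0,0,-0.07]' 45; python3 -c "
from h import *
st()
for n in('top','side'):
    p,d=snap(n,n+'10')
p=cv2.imread('pics/top10.png'); cv2.imwrite('pics/boxz2.png',cv2.resize(p[140:280,130:300],None,fx=4.5,fy=4.2,interpolation=cv2.INTER_CUBIC))
"
```

```text
t: 32.42
tcp_pos: [0.4743, -0.2906, 0.3628]
tool_rot: [0.754, 0.657, 0.0, 0.0]
force: [-0.9, -0.5, 0.2]
finger_gap: 0.453
t 32.42 tcp [ 47.43 -29.06  36.28] jaw -0.136 gap 0.453 F [-0.9 -0.5  0.2] q [-0.75  0.32  1.46  0.    1.36 -0.61] tilt [0. 0.]
```

View pics/boxz2.png

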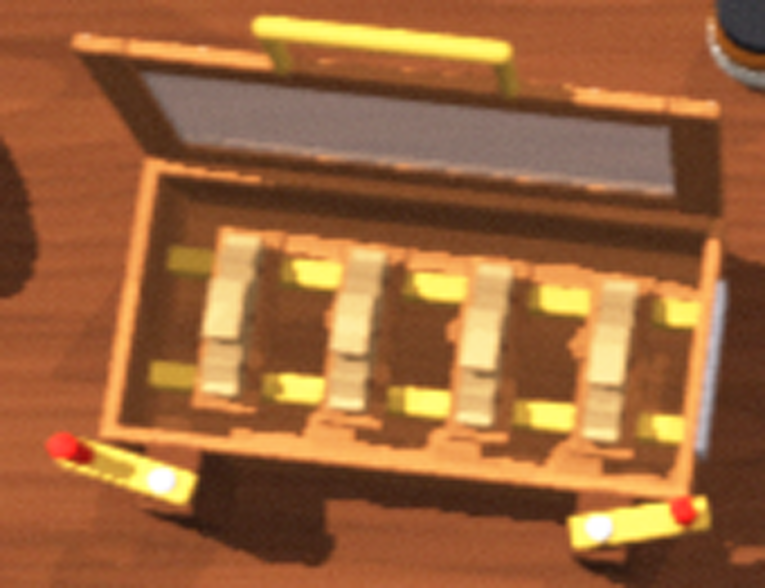

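View pics/side10.png

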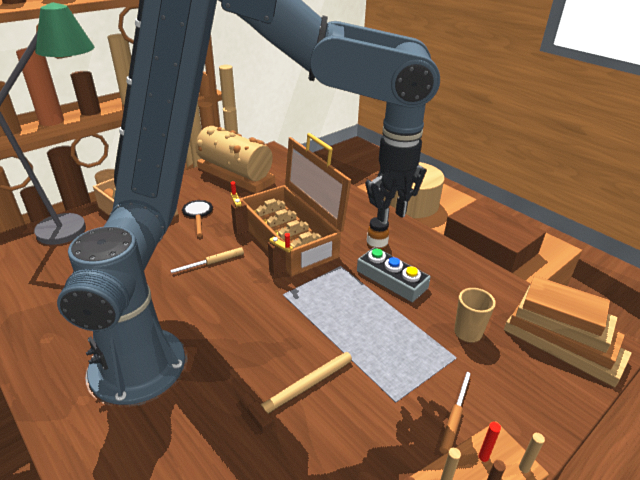

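All four rests stand across both rails. I'll check how close the latch arms are to the lid's edge.

```bash
python3 -c "
from h import *
c=np.array([.5595,.1621]);a=-.134;ex=np.array([np.cos(a),np.sin(a)]);ey=np.array([-np.sin(a),np.cos(a)])
f=lambda P:((P[:2]-c)@ex*1000).round(1),((P[:2]-c)@ey*1000).round(1)
def B(P): r=P[:2]-c; return (r@ex*1000).round(1),(r@ey*1000).round(1)
for nm,X,Y,z in(('Lup',110,446,.109),('Lup',195,470,.109),('Llo',65,463,.109),('Llo',185,503,.109),('Lpiv',160,480,.113),('Lpeg',65,445,.149),('Rup',570,515,.109),('Rup',670,503,.109),('Rlo',578,550,.109),('Rlo',708,530,.109),('Rpiv',599,526,.113),('Rpeg',683,511,.149),('cornFL',105,432,.088),('cornFR',690,492,.088),('cornBL',150,160,.088)):
    print(nm,B(onz('top',130+X/4.5,140+Y/4.2,z)))
"
```

```text
Traceback (most recent call last):
NameError: name 'P' is not defined
```

```bash
cat >> h.py <<'E'
_c=np.array([.5595,.1621]);_a=-.134;_ex=np.array([np.cos(_a),np.sin(_a)]);_ey=np.array([-np.sin(_a),np.cos(_a)])
def B(P): r=np.array(P)[:2]-_c; return (r@_ex*1000).round(1),(r@_ey*1000).round(1)
def W(x,y): return (_c+_ex*x/1000+_ey*y/1000).round(4)
E
python3 -c "
from h import *
for nm,X,Y,z in(('Lup',110,446,.109),('Lup',195,470,.109),('Llo',65,463,.109),('Llo',185,503,.109),('Lpiv',160,480,.113),('Lpeg',65,445,.149),('Rup',570,515,.109),('Rup',670,503,.109),('Rlo',578,550,.109),('Rlo',708,530,.109),('Rpiv',599,526,.113),('Rpeg',683,511,.149),('cornFL',105,432,.088),('cornFR',690,492,.088),('cornBL',150,160,.088)):
    print(nm,B(onz('top',130+X/4.5,140+Y/4.2,z)))
"
```

```text
Lup (np.float64(-89.6), np.float64(144.7))
Lup (np.float64(-98.0), np.float64(98.6))
Llo (np.float64(-101.7), np.float64(166.6))
Llo (np.float64(-117.0), np.float64(101.1))
Lpiv (np.float64(-106.0), np.float64(114.9))
Lpeg (np.float64(-95.5), np.float64(156.7))
Rup (np.float64(-101.0), np.float64(-99.4))
Rup (np.float64(-88.4), np.float64(-150.5))
Rlo (np.float64(-120.0), np.float64(-106.0))
Rlo (np.float64(-101.2), np.float64(-172.1))
Rpiv (np.float64(-105.8), np.float64(-115.5))
Rpeg (np.float64(-95.9), np.float64(-159.8))
cornFL (np.float64(-79.8), np.float64(154.1))
cornFR (np.float64(-78.8), np.float64(-159.2))
cornBL (np.float64(80.1), np.float64(153.4))
```

```bash
python3 -c "
from h import *
for n in('top','side'):
    f=np.load(n+'10.npz');p,d=f['p'],f['d'];C=cloud(n,d);hsv=cv2.cvtColor(p,cv2.COLOR_RGB2HSV)
    m=(C[...,2]>.285)&(C[...,2]<.33)&(C[...,0]>.6)&(C[...,0]<.72)&(C[...,1]>.06)&(C[...,1]<.23)
    P=C[m];print(n,len(P),P.mean(0).round(4),P.min(0).round(4),P.max(0).round(4),B(P.mean(0)))
"
```

```text
top 342 [0.6655 0.145  0.3   ] [0.6527 0.086  0.2859] [0.6782 0.2056 0.3072] (np.float64(107.3), np.float64(-2.8))
side 141 [0.6636 0.1393 0.2982] [0.6528 0.0842 0.2854] [0.6765 0.2046 0.3054] (np.float64(106.2), np.float64(-8.7))
```

```bash
python3 -m inch '[2,4.8,0,0, 2,4.8,0,0, 2,4.8,0,0, 2,4.8,0,0, 2,4.8,0,0, 2,4.8,0,0, 2,4.8,0,0, 2,4.8,0,0, 3.1,5.4,0,0, 0,0,0,0, 0,0,0,0]' 45; python3 -c "
from h import *
st();snap('side','s11');snap('top','t11')"
```

```text
t: 33.9
tcp_pos: [0.6652, 0.1473, 0.3621]
tool_rot: [0.752, 0.659, -0.001, -0.0]
force: [-0.4, -0.4, -1.0]
finger_gap: 0.451
t 33.9 tcp [66.52 14.73 36.21] jaw -0.131 gap 0.451 F [-0.4 -0.4 -1. ] q [ 0.05  0.52  1.13 -0.    1.49  0.19] tilt [-0.0006 -0.0001]
```

View pics/s11.png

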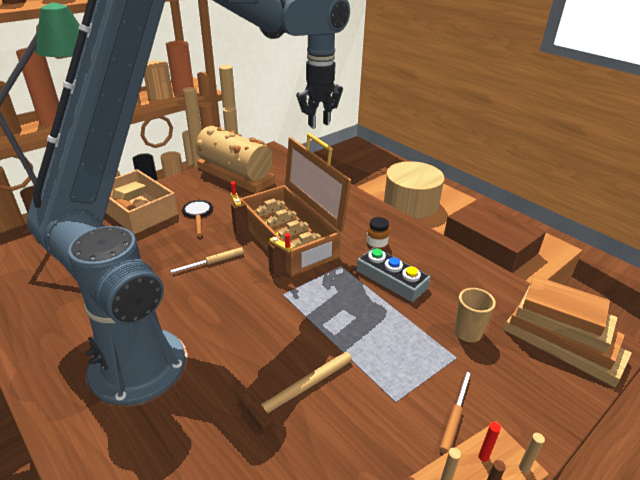

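```bash
python3 -m inch '[0,0,-2.5,0, 0,0,-2.5,0, 0,0,-1.4,0, 0,0,0,0]'; python3 -m inch '[0,0,0,0, 0,0,0,0, 0,0,0,0, 0,0,0,0]' 5 25;  python3 -c "
from h import *
s=st(); print(B(s['tcp_pos']))"
```

```text
t: 34.5
tcp_pos: [0.6651, 0.1462, 0.2975]
tool_rot: [0.753, 0.658, -0.001, -0.001]
force: [-0.1, -0.1, 0.7]
finger_gap: 0.455
t: 35.0
tcp_pos: [0.6666, 0.147, 0.2999]
tool_rot: [0.753, 0.659, 0.001, 0.001]
force: [1.5, -1.1, 3.8]
finger_gap: 0.132
t 35.0 tcp [66.66 14.7  29.99] jaw -0.133 gap 0.132 F [ 1.5 -1.1  3.8] q [ 0.05  0.56  1.22 -0.    1.36  0.19] tilt [0.0011 0.0012]
(np.float64(108.2), np.float64(-0.6))
```

```bash
python3 -c "
import numpy as np
th=np.linspace(1.69,0,18);x=-20.9*np.cos(th);z=20.9*np.sin(th)
dx=np.diff(x);dz=np.diff(z);c,s=np.cos(-.134),np.sin(-.134)
for i in range(17): print(th[i+1].round(2),(dx[i]*c).round(2),(dx[i]*s).round(2),dz[i].round(2))
"
```

```text
1.59 -2.05 0.28 0.14
1.49 -2.06 0.28 -0.06
1.39 -2.04 0.28 -0.27
1.29 -2.0 0.27 -0.47
1.19 -1.95 0.26 -0.67
1.09 -1.87 0.25 -0.86
0.99 -1.78 0.24 -1.04
0.89 -1.67 0.22 -1.22
0.8 -1.54 0.21 -1.38
0.7 -1.4 0.19 -1.53
0.6 -1.24 0.17 -1.66
0.5 -1.07 0.14 -1.77
0.4 -0.89 0.12 -1.87
0.3 -0.7 0.09 -1.95
0.2 -0.51 0.07 -2.01
0.1 -0.31 0.04 -2.05
0.0 -0.1 0.01 -2.07
```

```bash
python3 -m inch '[-2.05,0.28,0.14,0, -2.06,0.28,-0.06,0, -2.04,0.28,-0.27,0, -2,0.27,-0.47,0]'; python3 -m inch '[-1.95,0.26,-0.67,0, -1.87,0.25,-0.86,0, -1.78,0.24,-1.04,0, -1.67,0.22,-1.22,0]'; python3 -c "
from h import *
s=st(); print(B(s['tcp_pos']));snap('side','s12')"
```

```text
t: 35.5
tcp_pos: [0.5859, 0.1581, 0.2933]
tool_rot: [0.753, 0.659, 0.002, 0.002]
force: [1.0, -0.4, 5.0]
finger_gap: 0.13
t: 36.0
tcp_pos: [0.5126, 0.1681, 0.2546]
tool_rot: [0.752, 0.659, 0.002, 0.002]
force: [2.6, -1.0, 0.9]
finger_gap: 0.129
t 36.0 tcp [51.26 16.81 25.46] jaw -0.133 gap 0.129 F [ 2.6 -1.   0.9] q [ 0.11  0.41  1.65 -0.    1.09  0.24] tilt [0.0019 0.0015]
(np.float64(-47.3), np.float64(-0.3))
```

View pics/s12.png

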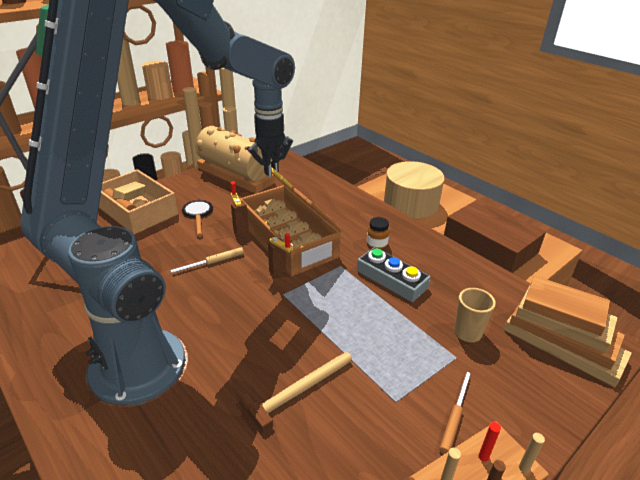

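The lid follows the gripper and forces stay low. Continuing along the arc.

```bash
python3 -m inch '[-1.54,0.21,-1.38,0, -1.4,0.19,-1.53,0, -1.24,0.17,-1.66,0, -1.07,0.14,-1.77,0]'; python3 -m inch '[-0.89,0.12,-1.87,0, -0.7,0.09,-1.95,0, -0.51,0.07,-2.01,0]';python3 -m inch '[-0.31,0.04,-2.05,0, 0,0,0,0]'; python3 -c "
from h import *
s=st(); print(B(s['tcp_pos']));snap('side','s13')"
```

```text
t: 36.55
tcp_pos: [0.4598, 0.1754, 0.1907]
tool_rot: [0.752, 0.659, 0.001, 0.001]
force: [2.6, -0.4, 1.4]
finger_gap: 0.128
t: 36.92
tcp_pos: [0.4387, 0.1782, 0.132]
tool_rot: [0.753, 0.659, 0.001, 0.0]
force: [2.5, -0.5, 2.3]
finger_gap: 0.13
t: 37.17
tcp_pos: [0.4353, 0.1787, 0.1107]
tool_rot: [0.753, 0.658, -0.0, -0.0]
force: [0.9, 1.5, -3.2]
finger_gap: 0.125
t 37.17 tcp [43.53 17.87 11.07] jaw -0.133 gap 0.125 F [ 0.9  1.5 -3.2] q [0.15 0.57 1.94 0.   0.64 0.28] tilt [-0.0002 -0.0005]
(np.float64(-125.3), np.float64(-0.2))
```

View pics/s13.png

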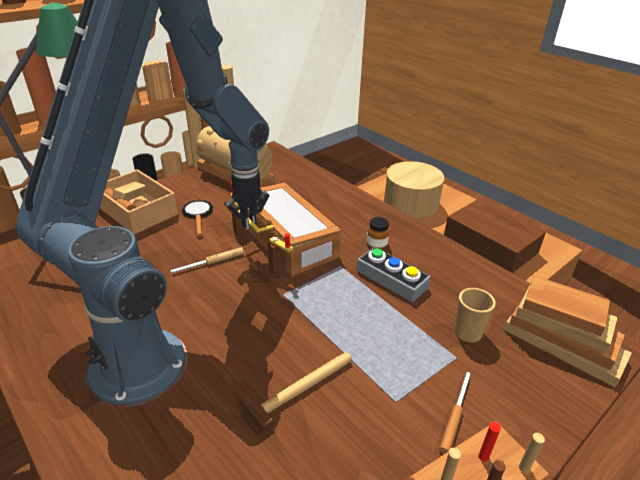

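```bash
python3 -m inch '[-0.1,0,-1,0]'; python3 -m inch '[0,0,-0.5,0, 0,0,0,0]';python3 -m inch '[0,0,-0.3,0, 0,0,0,0]';python3 -m inch '[0,0,-0.2,0, 0,0,0,0]'
```

```text
t: 37.35
tcp_pos: [0.4346, 0.1787, 0.1023]
tool_rot: [0.753, 0.658, 0.001, 0.0]
force: [-0.0, 2.1, 2.9]
finger_gap: 0.13
t: 37.6
tcp_pos: [0.4343, 0.1787, 0.0964]
tool_rot: [0.753, 0.658, 0.0, -0.0]
force: [1.8, 5.6, -3.9]
finger_gap: 0.13
t: 37.85
tcp_pos: [0.4342, 0.1787, 0.0936]
tool_rot: [0.753, 0.658, 0.001, 0.0]
force: [1.6, 4.8, -1.5]
finger_gap: 0.131
t: 38.1
tcp_pos: [0.4342, 0.1787, 0.0919]
tool_rot: [0.753, 0.658, 0.001, -0.0]
force: [-0.0, 6.2, 1.2]
finger_gap: 0.129
```

```bash
for i in 1; do python3 -m inch '[0,0,-0.2,0, 0,0,0,0]'; done; python3 -m inch '[0,0,-0.2,0, 0,0,0,0]';python3 -m inch '[0,0,-0.2,0, 0,0,0,0]'
```

```text
t: 38.35
tcp_pos: [0.4341, 0.1788, 0.0916]
tool_rot: [0.753, 0.658, 0.001, 0.0]
force: [-2.0, 4.5, 17.5]
finger_gap: 0.13
t: 38.6
tcp_pos: [0.4342, 0.1787, 0.0908]
tool_rot: [0.753, 0.659, 0.001, 0.001]
force: [-3.6, 4.0, 29.1]
finger_gap: 0.125
t: 38.85
tcp_pos: [0.4341, 0.1786, 0.0893]
tool_rot: [0.752, 0.659, 0.001, 0.001]
force: [-5.0, 3.3, 34.7]
finger_gap: 0.128
```

The lid is seated: z stalled at about 0.09 m and force rose. Release, lift, and measure the pegs.

```bash
python3 -m inch '[0,0,0.4,0, 0,0,0,0, 0,0,0,0, 0,0,1,0, 0,0,3,0, 0,0,4,0, 0,0,4,0, 0,0,4,0, -1,-4,0,0, -1,-4,0,0, 0,-4,0,0, 0,-4,0,0, 0,-4,0,0, 0,-4,0,0]' 45; python3 -c "
from h import *
s=st()
for n in('top','side'):
    p,d=snap(n,n+'14');C=cloud(n,d);hsv=cv2.cvtColor(p,cv2.COLOR_RGB2HSV)
    m=((hsv[...,0]<6)|(hsv[...,0]>174))&(hsv[...,1]>200)&(hsv[...,2]>120)&(C[...,0]<0.62)&(C[...,1]>-0.1)&(C[...,2]>.08)
    k,l,stt,ce=cv2.connectedComponentsWithStats(m.astype(np.uint8))
    for i in range(1,k):
        if stt[i,4]>8: P=C[l==i]; print(n,'red',stt[i,4],ce[i].round(),P.mean(0).round(4),P.max(0).round(4),P.min(0).round(4),B(P.mean(0)))
    if n=='side':
        m=(C[...,0]>.5)&(C[...,0]<.62)&(C[...,1]>.03)&(C[...,1]<.3)&(C[...,2]>.07)&(C[...,2]<.13); P=C[m].astype(float); c=P.mean(0); print('lid',c,np.linalg.svd(P-c,full_matrices=False)[2][2],len(P))
print(W(-95.2,157.5),W(-60,115),W(-95.5,-159),W(-60,-115))
p=cv2.imread('pics/top14.png'); cv2.imwrite('pics/boxz3.png',cv2.resize(p[140:280,130:300],None,fx=4.5,fy=4.2,interpolation=cv2.INTER_CUBIC))
"
```

```text
t: 40.6
tcp_pos: [0.4135, -0.0629, 0.2499]
tool_rot: [0.753, 0.659, -0.0, -0.0]
force: [0.5, -0.2, -0.3]
finger_gap: 0.45
t 40.6 tcp [41.35 -6.29 24.99] jaw -0.133 gap 0.45 F [ 0.5 -0.2 -0.3] q [-0.42  0.25  1.92 -0.    0.97 -0.29] tilt [-0.0001 -0.0001]
top red 33 [146. 246.] [0.4855 0.3288 0.1438] [0.4926 0.3363 0.154 ] [0.4809 0.3246 0.118 ] (np.float64(-95.6), np.float64(155.4))
side red 51 [233. 187.] [0.4856 0.3277 0.1344] [0.4918 0.34   0.1535] [0.4777 0.3222 0.1113] (np.float64(-95.4), np.float64(154.3))
side red 51 [287. 240.] [0.4442 0.0132 0.1336] [0.4499 0.0206 0.1522] [0.4386 0.0065 0.1139] (np.float64(-94.4), np.float64(-163.0))
lid [0.55281133 0.15264425 0.09566376] [ 0.00373053  0.00200208 -0.99999104] 1349
[0.4862 0.3309] [0.5154 0.2841] [0.4436 0.0173] [0.4847 0.0561]
```

View pics/boxz3.png

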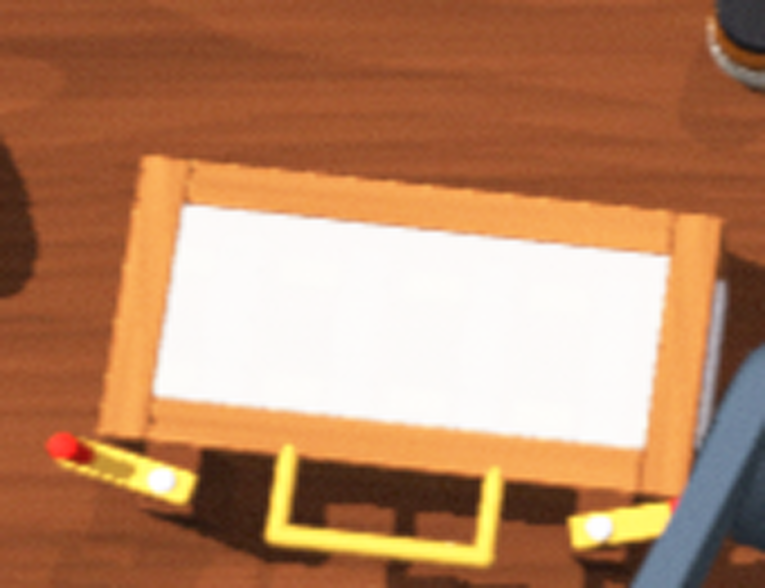

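View pics/side14.png

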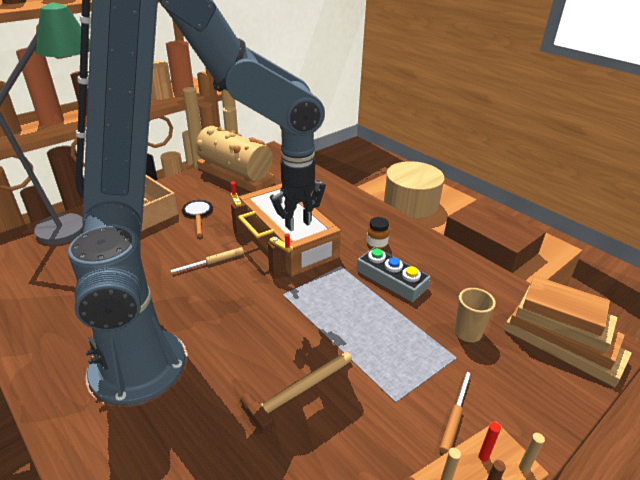

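The lid is flat and shut (plane normal vertical). Now the right latch, with its peg near (0.444, 0.016).

```bash
python3 -m inch '[1.5,4,0,0, 1.5,3.9,0,0, 0,0,-4,0, 0,0,-4,0, 0,0,-3.4,0, 0,0,0,0, 0,0,0,0]'; python3 -c "
from h import *
s=st(); print(B(s['tcp_pos']));snap('side','s15')
p=cv2.imread('pics/s15.png'); cv2.imwrite('pics/s15z.png',cv2.resize(p[170:300,210:360],None,fx=5,fy=4.5,interpolation=cv2.INTER_CUBIC))"
```

```text
t: 41.58
tcp_pos: [0.4443, 0.0176, 0.1364]
tool_rot: [0.752, 0.659, 0.0, 0.0]
force: [0.2, -0.8, 0.4]
finger_gap: 0.448
t 41.58 tcp [44.43  1.76 13.64] jaw -0.133 gap 0.448 F [ 0.2 -0.8  0.4] q [-0.21  0.49  1.98  0.    0.67 -0.08] tilt [0.0003 0.0003]
(np.float64(-94.8), np.float64(-158.6))
```

View pics/s15z.png

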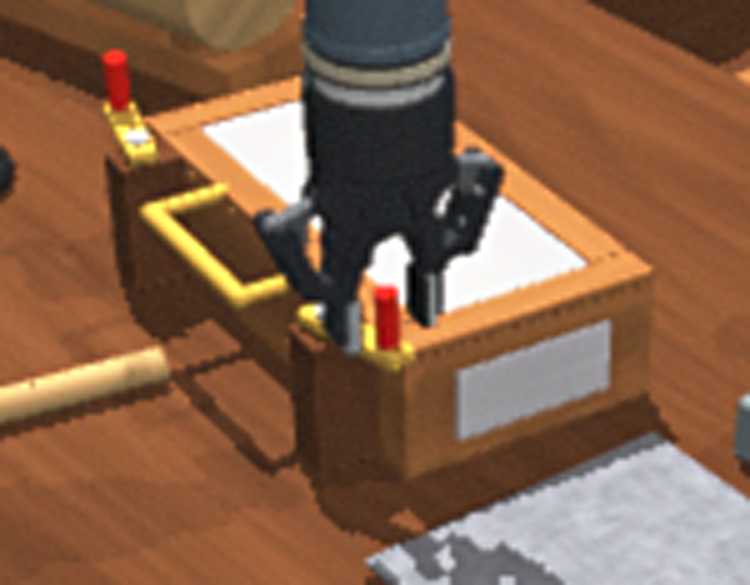

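```bash
python3 -c "
from h import *
for P in([.4443,.0176,.135],[.4443,.0126,.135],[.4443,.0176,.117],[.4443,.0176,.149]): print(proj('side',P))
print(proj('top',[.4855,.3288,.149]))
"
```

```text
[286.03421182 238.67892104]
[287.22956025 239.55200122]
[286.16418854 244.2160315 ]
[285.93164499 234.30949376]
[145.02824584 246.04986282]
```

```bash
python3 -m inch '[0,-0.35,0,0, 0,0,0,0]'; python3 -m inch '[0,0,0,0, 0,0,0,0, 0,0,0,0, 0,0,0,0]' 5 25; python3 -c "
from h import *
s=st(); x,y=B(s['tcp_pos']); print(x,y)
p=np.array([.4402,.0623]); c0=np.array([.4443,.0145])
r=s['tcp_pos'][:2]-p; print(np.hypot(*r),np.arctan2(r[1],r[0]))
"
```

```text
t: 41.88
tcp_pos: [0.4445, 0.0134, 0.1365]
tool_rot: [0.753, 0.658, 0.001, 0.001]
force: [-0.4, -0.1, -0.7]
finger_gap: 0.449
t: 42.38
tcp_pos: [0.4446, 0.0135, 0.136]
tool_rot: [0.752, 0.659, 0.0, 0.001]
force: [0.4, -2.7, 4.8]
finger_gap: 0.153
t 42.38 tcp [44.46  1.35 13.6 ] jaw -0.133 gap 0.153 F [ 0.4 -2.7  4.8] q [-0.22  0.49  1.98 -0.    0.66 -0.09] tilt [0.0003 0.0007]
-94.1 -162.6
0.049007754090494376 -1.481749606102007
```

```bash
python3 -c "
import numpy as np
for a,b in((-1.48,-.134),(np.arctan2(.0383,.0149),-.134)):
    th=np.linspace(a,b,9);x=4.5*np.cos(th);y=4.5*np.sin(th)
    print(a,[(round(i,2),round(j,2)) for i,j in zip(np.diff(x),np.diff(y))])
"
```

```text
-1.48 [(np.float64(0.74), np.float64(0.13)), (np.float64(0.71), np.float64(0.25)), (np.float64(0.66), np.float64(0.37)), (np.float64(0.59), np.float64(0.48)), (np.float64(0.5), np.float64(0.57)), (np.float64(0.4), np.float64(0.64)), (np.float64(0.28), np.float64(0.7)), (np.float64(0.16), np.float64(0.74))]
1.1997790457944166 [(np.float64(0.67), np.float64(-0.33)), (np.float64(0.61), np.float64(-0.44)), (np.float64(0.53), np.float64(-0.53)), (np.float64(0.43), np.float64(-0.61)), (np.float64(0.33), np.float64(-0.67)), (np.float64(0.21), np.float64(-0.72)), (np.float64(0.09), np.float64(-0.74)), (np.float64(-0.04), np.float64(-0.75))]
```

```bash
python3 -m inch '[0.74,0.13,0,0, 0.71,0.25,0,0, 0.66,0.37,0,0, 0.59,0.48,0,0]'; python3 -m inch '[0.5,0.57,0,0, 0.4,0.64,0,0, 0.28,0.7,0,0]'; python3 -m inch '[0.16,0.74,0,0, 0,0,0,0]'; python3 -c "
from h import *
s=st(); print(B(s['tcp_pos'])); snap('side','s16')
p=cv2.imread('pics/s16.png'); cv2.imwrite('pics/s16z.png',cv2.resize(p[170:300,210:360],None,fx=5,fy=4.5,interpolation=cv2.INTER_CUBIC))"
```

```text
t: 42.88
tcp_pos: [0.4685, 0.026, 0.1357]
tool_rot: [0.752, 0.659, -0.002, -0.002]
force: [-4.1, -4.3, 9.0]
finger_gap: 0.159
t: 43.25
tcp_pos: [0.4814, 0.0448, 0.1357]
tool_rot: [0.752, 0.659, -0.002, -0.0]
force: [-2.2, -3.6, 6.0]
finger_gap: 0.156
t: 43.5
tcp_pos: [0.4841, 0.0528, 0.1357]
tool_rot: [0.752, 0.659, -0.0, -0.0]
force: [-1.7, -0.6, 5.4]
finger_gap: 0.154
t 43.5 tcp [48.41  5.28 13.57] jaw -0.132 gap 0.154 F [-1.7 -0.6  5.4] q [-0.12  0.53  1.88 -0.    0.73  0.01] tilt [-0.0002 -0.0001]
(np.float64(-60.1), np.float64(-118.4))
```

View pics/s16z.png

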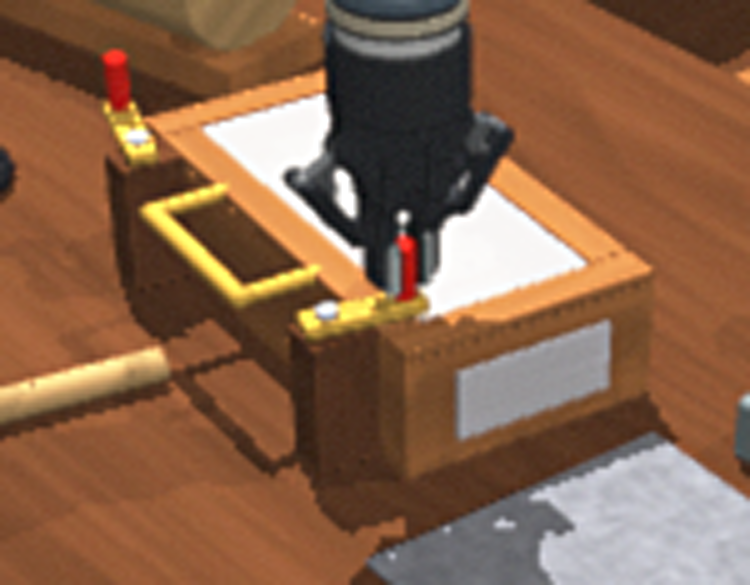

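```bash
python3 -m inch '[0.03,0.3,0,0, 0,0,0,0]'; python3 -m inch '[0.03,0.3,0,0, 0,0,0,0]'; python3 -c "
from h import *
s=st(); print(B(s['tcp_pos'])); "
```

```text
t: 43.8
tcp_pos: [0.4847, 0.0551, 0.1358]
tool_rot: [0.752, 0.659, -0.0, 0.0]
force: [-0.5, -4.1, 5.3]
finger_gap: 0.154
t: 44.05
tcp_pos: [0.4853, 0.0582, 0.1358]
tool_rot: [0.752, 0.659, 0.0, 0.001]
force: [-0.3, -5.1, 5.4]
finger_gap: 0.151
t 44.05 tcp [48.53  5.82 13.58] jaw -0.132 gap 0.151 F [-0.3 -5.1  5.4] q [-0.11  0.53  1.88 -0.    0.73  0.02] tilt [0.0001 0.0005]
(np.float64(-59.7), np.float64(-112.9))
```

```bash
python3 -m inch '[0.03,0.3,0,0, 0,0,0,0]'; python3 -m inch '[0,0,0,0, 0,0,0,0, 0,0,0,0, 0,0,1,0, 0,0,3,0, 0,0,4,0, 0,0,3,0, 0,4,0,0, 0,5,0,0, 0,5,0,0, 0,5,0,0, 0,4,0,0, 0,0,0,0]' 45; python3 -c "
from h import *
s=st()
for n in('top','side'):
    p,d=snap(n,n+'17')
p=cv2.imread('pics/top17.png'); cv2.imwrite('pics/boxz4.png',cv2.resize(p[140:280,130:300],None,fx=4.5,fy=4.2,interpolation=cv2.INTER_CUBIC))
p=cv2.imread('pics/side17.png'); cv2.imwrite('pics/s17z.png',cv2.resize(p[170:300,210:360],None,fx=5,fy=4.5,interpolation=cv2.INTER_CUBIC))
"
```

```text
t: 44.3
tcp_pos: [0.4857, 0.0608, 0.1358]
tool_rot: [0.752, 0.659, -0.0, 0.001]
force: [-0.1, -6.6, 4.7]
finger_gap: 0.157
t: 45.92
tcp_pos: [0.4848, 0.2942, 0.2462]
tool_rot: [0.751, 0.66, 0.001, -0.0]
force: [-0.1, -0.6, 0.3]
finger_gap: 0.452
t 45.92 tcp [48.48 29.42 24.62] jaw -0.129 gap 0.452 F [-0.1 -0.6  0.3] q [0.35 0.45 1.59 0.   1.1  0.48] tilt [ 0.0007 -0.    ]
```

View pics/boxz4.png

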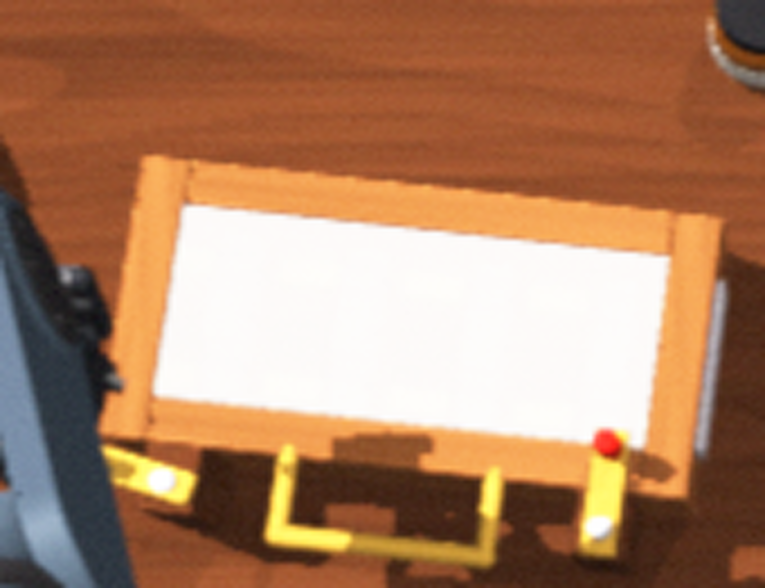

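View pics/s17z.png

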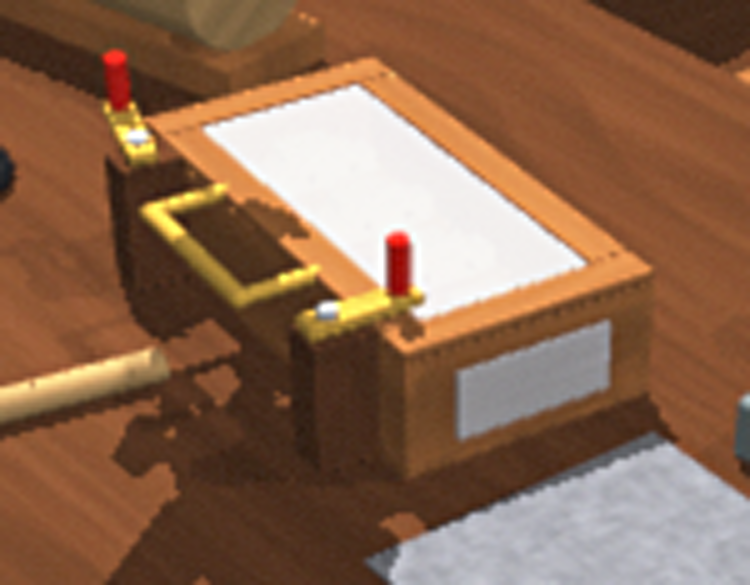

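```bash
python3 -c "
from h import *
f=lambda X,Y,z:B(onz('top',130+X/4.5,140+Y/4.2,z))
print('piv',f(599,526,.113),'peg',f(607,443,.149),'armtip',f(592,452,.109),f(627,435,.109),'armbase',f(580,552,.109),f(615,556,.109))
f2=np.load('side17.npz');p,d=f2['p'],f2['d'];C=cloud('side',d);hsv=cv2.cvtColor(p,cv2.COLOR_RGB2HSV)
m=((hsv[...,0]<6)|(hsv[...,0]>174))&(hsv[...,1]>200)&(hsv[...,2]>120)&(C[...,0]<0.62)&(C[...,1]>-0.1)&(C[...,2]>.08)
k,l,stt,ce=cv2.connectedComponentsWithStats(m.astype(np.uint8))
for i in range(1,k):
    if stt[i,4]>8: P=C[l==i]; print(ce[i],P.mean(0).round(4),B(P.mean(0)))
"
```

```text
piv (np.float64(-105.8), np.float64(-115.5)) peg (np.float64(-63.3), np.float64(-116.9)) armtip (np.float64(-64.4), np.float64(-106.4)) (np.float64(-52.7), np.float64(-123.5)) armbase (np.float64(-121.0), np.float64(-107.2)) (np.float64(-121.2), np.float64(-125.6))
[233.08163265 186.97959184] [0.4857 0.3275 0.1349] (np.float64(-95.3), np.float64(154.1))
[289.05405405 228.62162162] [0.4812 0.0513 0.1322] (np.float64(-62.8), np.float64(-120.3))
```

The right arm is at about 1.54 rad, lying over the lid. Now the left peg.

```bash
python3 -m inch '[0.1,3.6,0,0, 0,0,-4,0, 0,0,-4,0, 0,0,-3,0, 0,0,0,0, 0,0,0,0]'; python3 -c "
from h import *
s=st(); print(B(s['tcp_pos']));P=s['tcp_pos'];print(proj('side',P),proj('side',[*P[:2],.149]));snap('side','s18')
p=cv2.imread('pics/s18.png'); cv2.imwrite('pics/s18z.png',cv2.resize(p[140:270,180:330],None,fx=5,fy=4.5,interpolation=cv2.INTER_CUBIC))"
```

```text
t: 46.78
tcp_pos: [0.4872, 0.3271, 0.1368]
tool_rot: [0.753, 0.658, 0.001, 0.0]
force: [0.7, -0.3, 0.6]
finger_gap: 0.449
t 46.77 tcp [48.72 32.71 13.68] jaw -0.134 gap 0.449 F [ 0.7 -0.3  0.6] q [ 0.4   0.63  1.63 -0.    0.88  0.54] tilt [0.0008 0.0003]
(np.float64(-93.7), np.float64(153.8))
[233.55848971 186.34048219] [233.23040354 182.81160022]
```

View pics/s18z.png

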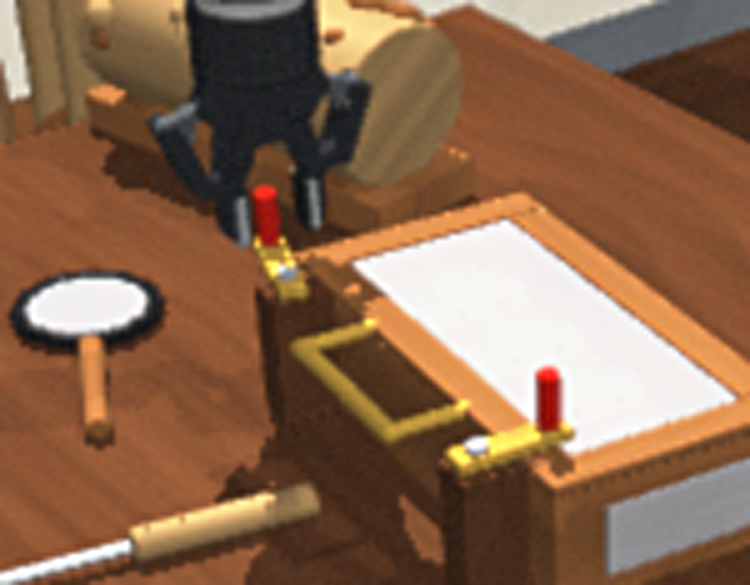

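```bash
python3 -m inch '[0,0.2,0,0, 0,0,0,0, 0,0,0,0, 0,0,0,0, 0,0,0,0]' 5 25; python3 -c "
from h import *
s=st(); print(B(s['tcp_pos']))"
python3 -m inch '[0.67,-0.33,0,0, 0.61,-0.44,0,0, 0.53,-0.53,0,0, 0.43,-0.61,0,0]'; python3 -m inch '[0.33,-0.67,0,0, 0.21,-0.72,0,0, 0.09,-0.74,0,0]'; python3 -m inch '[-0.04,-0.75,0,0, 0,0,0,0]'; python3 -c "
from h import *
s=st(); print(B(s['tcp_pos'])); snap('side','s19')
p=cv2.imread('pics/s19.png'); cv2.imwrite('pics/s19z.png',cv2.resize(p[140:270,180:330],None,fx=5,fy=4.5,interpolation=cv2.INTER_CUBIC))"
```

```text
t: 47.45
tcp_pos: [0.487, 0.3301, 0.137]
tool_rot: [0.752, 0.659, 0.001, 0.0]
force: [-1.0, -0.7, 5.8]
finger_gap: 0.153
t 47.45 tcp [48.7  33.01 13.7 ] jaw -0.133 gap 0.153 F [-1.  -0.7  5.8] q [0.41 0.63 1.63 0.   0.89 0.54] tilt [0.0013 0.0004]
(np.float64(-94.3), np.float64(156.9))
t: 47.95
tcp_pos: [0.5079, 0.3122, 0.1368]
tool_rot: [0.753, 0.658, 0.001, -0.001]
force: [-3.9, 2.0, 6.1]
finger_gap: 0.153
t: 48.32
tcp_pos: [0.5149, 0.291, 0.1368]
tool_rot: [0.753, 0.658, 0.002, -0.001]
force: [-1.9, 3.6, 5.6]
finger_gap: 0.156
t: 48.58
tcp_pos: [0.5155, 0.2829, 0.1368]
tool_rot: [0.753, 0.658, 0.002, -0.0]
force: [-0.6, 4.0, 6.7]
finger_gap: 0.154
t 48.58 tcp [51.55 28.29 13.68] jaw -0.135 gap 0.154 F [-0.6  4.   6.7] q [0.31 0.63 1.63 0.   0.88 0.44] tilt [ 0.0021 -0.0001]
(np.float64(-59.8), np.float64(113.8))
```

View pics/s19z.png

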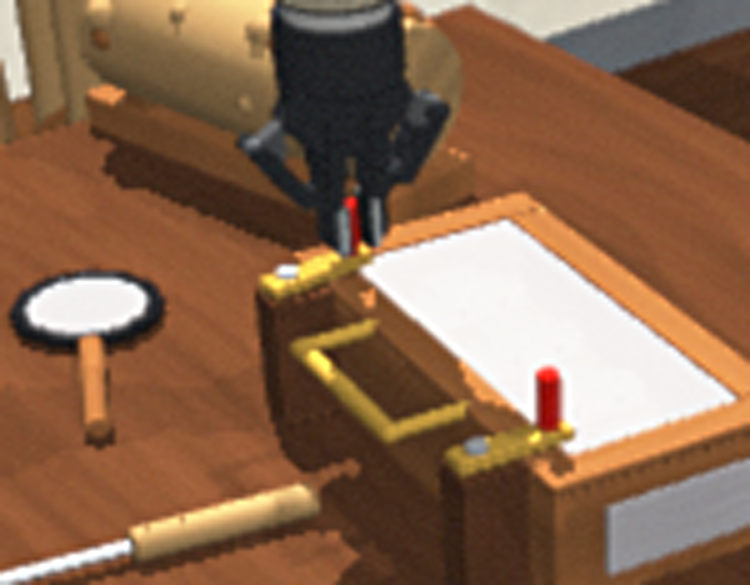

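```bash
python3 -m inch '[-0.03,-0.3,0,0, 0,0,0,0]'; python3 -m inch '[-0.03,-0.3,0,0, 0,0,0,0]'; python3 -m inch '[0,0,0,0, 0,0,0,0, 0,0,0,0, 0,0,1,0, 0,0,3,0, 0,0,4,0, 0,0,3,0, 1,-4,0,0, 1,-5,0,0, 1,-5,0,0, 1,-5,0,0, 2,-5,0,0, 2,-5,0,0, 2,-5,0,0, 2,-5,0,0, 2,-5,0,0, 1.2,-6,0,0, 0,0,0,0]' 45; python3 -c "
from h import *
s=st()
for n in('top','side'):
    p,d=snap(n,n+'20')
p=cv2.imread('pics/top20.png'); cv2.imwrite('pics/boxz5.png',cv2.resize(p[140:280,130:300],None,fx=4.5,fy=4.2,interpolation=cv2.INTER_CUBIC))
"
```

```text
t: 48.88
tcp_pos: [0.5154, 0.28, 0.1368]
tool_rot: [0.753, 0.658, 0.002, 0.0]
force: [0.2, 4.1, 5.4]
finger_gap: 0.156
t: 49.12
tcp_pos: [0.5152, 0.2769, 0.1368]
tool_rot: [0.753, 0.658, 0.002, 0.0]
force: [0.5, 3.4, 5.8]
finger_gap: 0.154
t: 51.38
tcp_pos: [0.6663, -0.2298, 0.2458]
tool_rot: [0.754, 0.656, -0.0, 0.001]
force: [-0.3, 1.2, -1.3]
finger_gap: 0.448
t 51.38 tcp [ 66.63 -22.98  24.58] jaw -0.139 gap 0.448 F [-0.3  1.2 -1.3] q [-0.49  0.64  1.22 -0.    1.28 -0.35] tilt [-0.0002  0.0015]
```

View pics/boxz5.png

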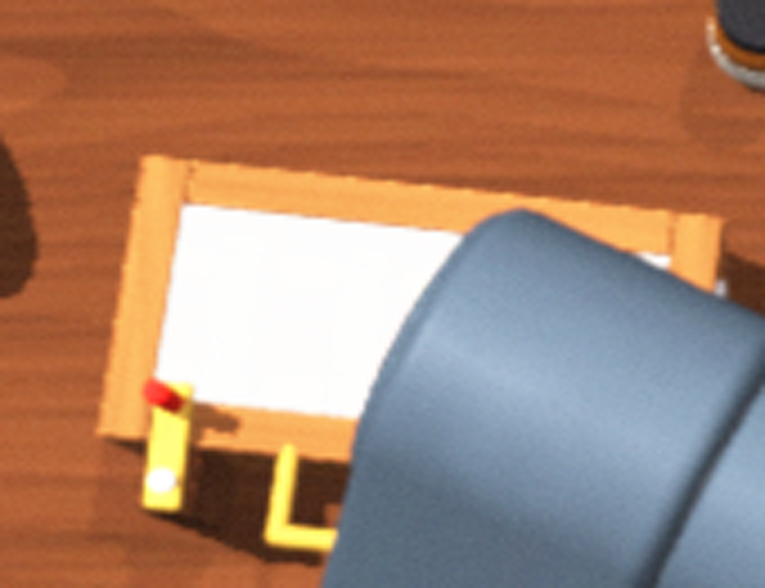

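View pics/side20.png

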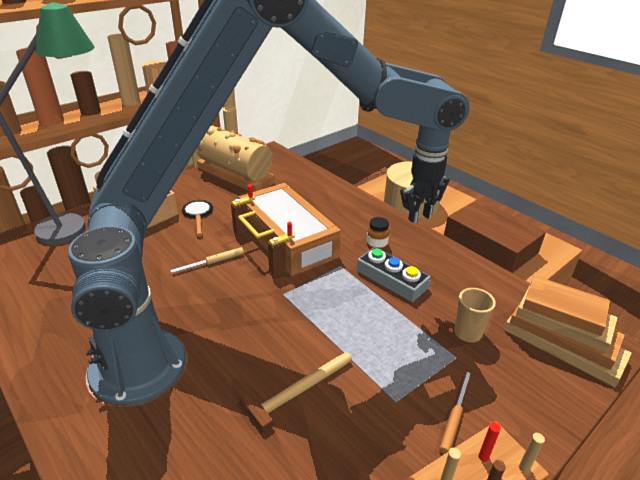

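```bash
python3 -c "
from h import *
f=np.load('top20.npz');p,d=f['p'],f['d'];C=cloud('top',d);hsv=cv2.cvtColor(p,cv2.COLOR_RGB2HSV)
f=lambda X,Y,z:B(onz('top',130+X/4.5,140+Y/4.2,z))
print('piv',f(160,480,.113),'peg',f(158,390,.149),'tip',f(155,385,.109),f(192,385,.109),'base',f(143,505,.109),f(183,508,.109))
g=np.load('side20.npz');p,d=g['p'],g['d'];C=cloud('side',d);hsv=cv2.cvtColor(p,cv2.COLOR_RGB2HSV)
m=((hsv[...,0]<6)|(hsv[...,0]>174))&(hsv[...,1]>200)&(hsv[...,2]>120)&(C[...,0]<0.62)&(C[...,1]>-0.1)&(C[...,2]>.08)
k,l,stt,ce=cv2.connectedComponentsWithStats(m.astype(np.uint8))
for i in range(1,k):
    if stt[i,4]>8: P=C[l==i]; print(ce[i],P.mean(0).round(4),B(P.mean(0)))
m=(hsv[...,1]<60)&(hsv[...,2]>150)&(C[...,2]>.105)&(C[...,2]<.125)&(C[...,0]<.5)&(C[...,0]>.4)&(C[...,1]>0)&(C[...,1]<.4)
k,l,stt,ce=cv2.connectedComponentsWithStats(m.astype(np.uint8))
for i in range(1,k):
    if stt[i,4]>3: P=C[l==i]; print('piv',ce[i],P.mean(0).round(4),B(P.mean(0)))
"
```

```text
piv (np.float64(-106.0), np.float64(114.9)) peg (np.float64(-60.2), np.float64(114.2)) tip (np.float64(-52.6), np.float64(126.3)) (np.float64(-50.4), np.float64(107.0)) base (np.float64(-120.6), np.float64(122.7)) (np.float64(-119.9), np.float64(101.8))
[249.72916667 190.        ] [0.5142 0.2813 0.1348] (np.float64(-60.8), np.float64(112.1))
[289.05405405 228.62162162] [0.4815 0.0517 0.1319] (np.float64(-62.6), np.float64(-119.9))
piv [237.         199.90909091] [0.4717 0.2885 0.1133] (np.float64(-103.9), np.float64(113.6))
piv [274.86666667 238.46666667] [0.4402 0.0613 0.1131] (np.float64(-104.7), np.float64(-115.9))
```

Both turnbuttons lie over the lid. Now I'll shut the fingers and approach the yellow key.

```bash
python3 -m inch '[0,0.1,-4,0, 0,0,-4,0, 0,0,-4,0, 0,0,-3,0, 0,0,0,0, 0,0,0,0]' 0 20; python3 -c "
from h import *
s=st();P=s['tcp_pos']; print(proj('side',[P[0],P[1],P[2]-.019]),proj('side',[.6662,-.2285,.067]));snap('side','s21')
p=cv2.imread('pics/s21.png'); cv2.imwrite('pics/s21z.png',cv2.resize(p[170:310,340:490],None,fx=5,fy=4.2,interpolation=cv2.INTER_CUBIC))"
```

```text
t: 52.22
tcp_pos: [0.6668, -0.2225, 0.0972]
tool_rot: [0.752, 0.659, 0.0, 0.001]
force: [0.5, 0.1, 0.4]
finger_gap: 0.003
t 52.23 tcp [ 66.68 -22.25   9.72] jaw -0.132 gap 0.003 F [0.5 0.1 0.4] q [-0.48  0.81  1.33  0.    1.   -0.35] tilt [0.0004 0.0009]
[409.93992054 265.62295894] [410.99743257 270.13011136]
```

View pics/s21z.png

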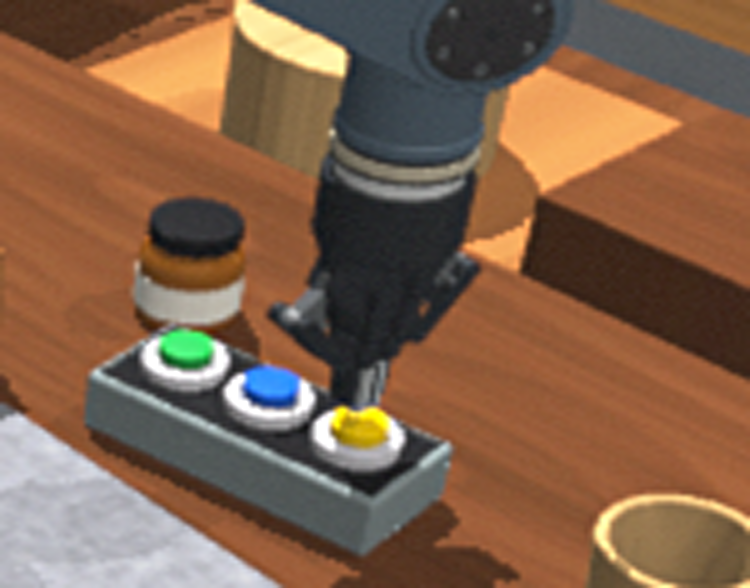

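```bash
python3 -m inch '[0,-0.65,-0.6,0, 0,0,0,0]'; python3 -m inch '[0,0,-0.4,0, 0,0,0,0]';python3 -m inch '[0,0,-0.3,0, 0,0,0,0]'
```

```text
t: 52.52
tcp_pos: [0.666, -0.2306, 0.0901]
tool_rot: [0.753, 0.658, 0.0, 0.0]
force: [0.7, 0.0, 0.2]
finger_gap: -0.002
t: 52.78
tcp_pos: [0.6661, -0.2302, 0.0857]
tool_rot: [0.753, 0.658, 0.0, 0.0]
force: [0.5, -0.9, 1.4]
finger_gap: -0.001
t: 53.02
tcp_pos: [0.6661, -0.2301, 0.0828]
tool_rot: [0.752, 0.659, -0.0, 0.0]
force: [-0.5, -0.9, 2.4]
finger_gap: -0.001
```

```bash
python3 -m inch '[0,0,-0.2,0, 0,0,0,0]';python3 -m inch '[0,0,-0.2,0, 0,0,0,0]';python3 -m inch '[0,0,-0.15,0, 0,0,0,0]'
```

```text
t: 53.28
tcp_pos: [0.6661, -0.2301, 0.0809]
tool_rot: [0.753, 0.659, -0.0, 0.0]
force: [-1.1, -1.4, 3.9]
finger_gap: 0.001
t: 53.52
tcp_pos: [0.6661, -0.2301, 0.0801]
tool_rot: [0.752, 0.659, -0.0, 0.0]
force: [-2.3, -0.7, 9.4]
finger_gap: -0.0
t: 53.78
tcp_pos: [0.6662, -0.2301, 0.0799]
tool_rot: [0.752, 0.659, -0.0, 0.001]
force: [-4.0, 0.2, 14.6]
finger_gap: -0.0
```

Yellow bottomed at z = 0.080 with 14.6 N. Now blue.

```bash
python3 -m inch '[0,0,2,0, 0,0,2,0, -0.4,3,0,0, -0.3,2.7,0,0, 0,0,0,0, 0,0,0,0]'; python3 -m inch '[0,0,-2,0, 0,0,-0.8,0, 0,0,0,0]'; python3 -m inch '[0,0,-0.4,0, 0,0,-0.4,0, 0,0,0,0]'; python3 -m inch '[0,0,-0.3,0, 0,0,0,0]'
```

```text
t: 54.52
tcp_pos: [0.6591, -0.1727, 0.117]
tool_rot: [0.752, 0.659, -0.0, 0.0]
force: [-1.6, -0.1, -0.2]
finger_gap: -0.003
t: 54.9
tcp_pos: [0.658, -0.173, 0.0873]
tool_rot: [0.753, 0.658, -0.001, -0.001]
force: [-0.1, 1.4, 0.7]
finger_gap: -0.004
t: 55.28
tcp_pos: [0.6592, -0.1732, 0.0817]
tool_rot: [0.753, 0.659, -0.0, 0.001]
force: [-1.6, -1.1, 3.7]
finger_gap: -0.002
t: 55.52
tcp_pos: [0.6592, -0.1732, 0.08]
tool_rot: [0.752, 0.659, -0.0, 0.001]
force: [-2.9, -0.1, 10.8]
finger_gap: -0.003
```

Blue bottomed too, at 10.8 N. Now green.

```bash
python3 -m inch '[0,0,-0.1,0, 0,0,0,0]'; python3 -m inch '[0,0,2,0, 0,0,2,0, -0.4,3,0,0, -0.2,2.7,0,0, 0,0,0,0, 0,0,0,0]'; python3 -m inch '[0,0,-2,0, 0,0,-0.8,0, 0,0,0,0]'; python3 -m inch '[0,0,-0.4,0, 0,0,-0.4,0, 0,0,0,0]'; python3 -m inch '[0,0,-0.3,0, 0,0,0,0]'; python3 -m inch '[0,0,-0.1,0, 0,0,0,0]'
```

```text
t: 55.78
tcp_pos: [0.6592, -0.1732, 0.08]
tool_rot: [0.752, 0.659, 0.0, 0.001]
force: [-4.7, -0.9, 13.5]
finger_gap: -0.002
t: 56.52
tcp_pos: [0.6531, -0.1157, 0.117]
tool_rot: [0.752, 0.659, -0.0, 0.0]
force: [0.1, -0.3, 0.2]
finger_gap: 0.004
t: 56.9
tcp_pos: [0.652, -0.1161, 0.0873]
tool_rot: [0.753, 0.658, -0.001, -0.001]
force: [-0.1, 0.1, -0.4]
finger_gap: 0.004
t: 57.28
tcp_pos: [0.6532, -0.1162, 0.0816]
tool_rot: [0.752, 0.659, -0.0, 0.0]
force: [-0.9, -1.1, 4.3]
finger_gap: -0.003
t: 57.52
tcp_pos: [0.6532, -0.1162, 0.08]
tool_rot: [0.752, 0.659, 0.0, 0.001]
force: [-2.5, -0.5, 10.4]
finger_gap: 0.0
t: 57.78
tcp_pos: [0.6533, -0.1162, 0.08]
tool_rot: [0.752, 0.659, 0.0, 0.001]
force: [-4.6, -0.6, 14.9]
finger_gap: 0.002
```

```bash
python3 -m inch '[0,0,2,0, 0,0,4,0, 0,0,5,0, 0,0,5,0, -2,-5,3,0, -2,-5,3,0, -2,-5,0,0, -2,-5,0,0, -2,-5,0,0, -2,-5,0,0, -1,-5,0,0, 0,-5,0,0, 0,0,0,0, 0,0,0,0, 0,0,0,0]'; python3 -c "
from h import *
s=st()
for n in('top','side'):
    p,d=snap(n,n+'22')
a=np.load('top0.npz')['p'].astype(int);b=np.load('top22.npz')['p'].astype(int)
df=(np.abs(a-b).max(2)>45).astype(np.uint8)*255; cv2.imwrite('pics/diff.png',df)
"
```

```text
t: 59.65
tcp_pos: [0.5235, -0.514, 0.2972]
tool_rot: [0.752, 0.659, 0.0, -0.0]
force: [-0.2, 0.0, 0.1]
finger_gap: -0.001
t 59.65 tcp [ 52.35 -51.4   29.72] jaw -0.131 gap -0.001 F [-0.2  0.   0.1] q [-0.93  0.65  1.07  0.    1.43 -0.8 ] tilt [ 0.0003 -0.0004]
```

View pics/top22.png

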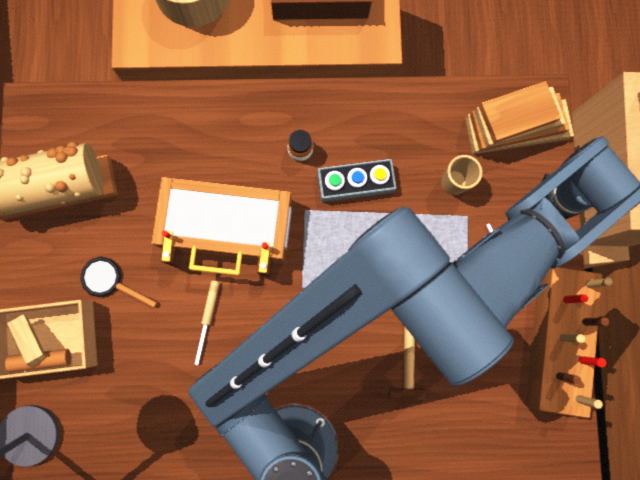

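View pics/side22.png

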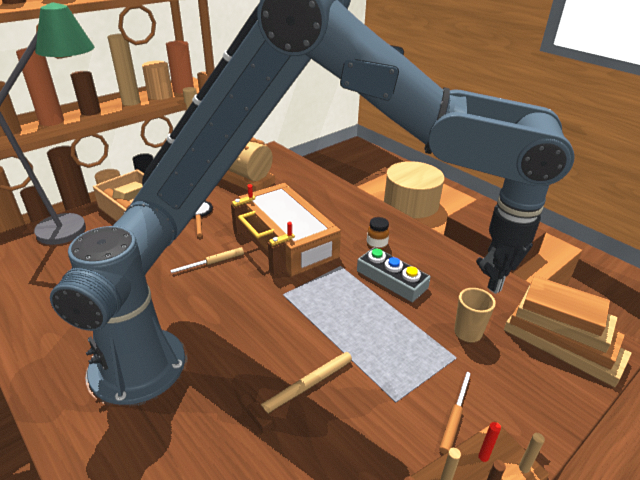

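View pics/diff.png

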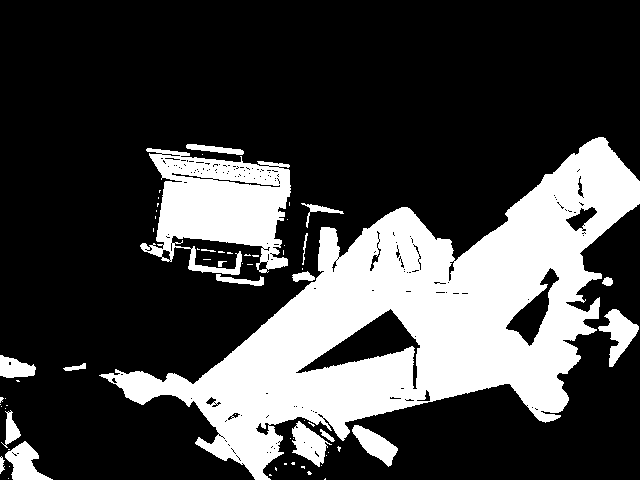

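The final views show the lid shut and both red pegs over it at (166,234) and (265,245). All three keys are up, and the only scene changes are the arm, its shadow, the lid, the latches and the rests. Handing in.

```bash
python3 -c "
from h import *
print(job.sign_off()); st()"
```

```text
the job is handed in; nothing more can be done
None
the job is handed in; nothing more can be done
```

The job is handed in, after about 60 s of the 210 s allowed; sign-off gave no verdict.

- **Rests:** all four were on the mat. I stood them across both rails, spaced about 70 mm apart. The picture taken just before closing the lid showed all four upright.
- **Lid and turnbuttons:** the lid is shut; its surface measured level at about 0.096 m. Both turnbutton arms lie over it, at about 1.54 rad (right) and 1.57 rad (left), each good to about 0.05 rad.
- **Keys:** I pressed yellow, then blue, then green. Each went fully down, to the same height, at 13 to 15 N.
- **Other things on the bench:** the picture comparison showed no change to the jar, pot, magnifier or pale gouge. In the top view the arm partly covered the mallet and the brown gouge. They looked in place in the side view, except the mallet's head, which the arm's shadow made hard to see.
- **Not checked after closing:** glare on the pane hid the rests once the lid was shut, so I couldn't see them again. I saw no sign of any rest being knocked aside.

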